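# Set out the headphone corner of the market stall

## Robot

A 6-joint arm with a two-finger parallel gripper is mounted at the origin on the work surface. World frame = base frame: x ahead of the robot, y to its left, z up, the work surface at z = 0. Lengths are in m, angles in rad, forces in N, time in s.
With the tool pointing down it reaches from about 0.25 to 0.775 m from the base axis. Payload 4 kg.
Tool frame: the origin (TCP) lies midway between the tips of the shut fingers; the grasp point (between the pads) lies 19 mm behind it (robot.tcp_to_grasp is the distance from the TCP to the grasp point, in m); z points along the fingers, x is the direction in which the jaws open and shut, and the axes are right-handed (so a half turn about z gives the same grasp; the last joint's range is limited). The gripper opens to 94 mm and grips with 3 to 60 N. Pads are 16 mm wide; open, the fingers measure 119 mm over their backs; the gripper's body (75 mm by 177 mm) begins 78 mm behind the grasp point.
Start: joints at [-1.378, 0.087, 1.371, -0, 1.684, -0.103], TCP at [0.16, -0.526, 0.206] pointing down, gripper open.
Joint ranges: [-3.1, 3.1], [-0.76, 2.03], [0.27, 2.55], [-1.08, 4.22], [0.17, 2.65], [-2.57, 2.57]. Speed limits (rad/s): [2.79, 2.79, 3.14, 3.14, 3.14, 3.14].

## Interface

Orientations are given as [roll, pitch, yaw] about the fixed x, y, z axes, in that order (R = Rz(yaw) Ry(pitch) Rx(roll)).
In Python, from bench import get_obs, vision, robot gives the robot as it stands.
- The arm moves only by the tool servo_tool, never from a script. Its argument "targets" is text: rows parted by semicolons, each of 7 numbers parted by spaces: the opening, from 0 (shut) to 1 (fully open), then the shift along the tool's x, y, z as a fraction of full scale, then the turn, a rotation vector about the tool's x, y, z as a fraction of full scale. A call has 1 to 12 rows; each row is the pose to reach, as a shift and turn from the pose commanded when the call began, along the tool's axes at that moment, turning the shorter way round; what a row does not reach only later rows make up. Full scale, the value 1, is 0.25 m for a shift and pi rad for a turn. A row lasts 1/12 s, in which the tool goes at most 41.7 mm and 7.16 degrees, less where a joint would pass 70% of its speed; a pose out of reach is approached as far as the arm can. A call with a number of a shift or a turn outside -1 to 1 is refused whole. A call with a gripper value outside its range is refused whole. The fingers move at their own pace and stop on an object; the grip force is fixed at half the most. Time passes only in rows, so rows that repeat a pose let the fingers close. It gives the time, the measured TCP pose, the force and the opening at its end, in the units of the state.
- get_obs(): the state, without advancing time (a new reading comes with each control period).
- vision.snapshot(name): name is "side" or "top" or "wrist"; returns a dict with "image" (400x640x3 uint8, red, green, blue), "mtx" (3x3 intrinsics, pixels), "world_from_camera" (4x4, takes a point from camera to world coordinates); the wrist camera has in their place "T_tool_cam" (4x4, takes a point from camera to tool coordinates, whose origin is the TCP and whose axes are the tool frame's). Camera axes: x right, y down, z forward; pixel columns grow to the right and rows downward; lengths in m; the calibration is good to about 2 mm. A picture is of the moment at which its call begins: read the wrist's pose just before it. There is no depth.
- robot.close_job(): hands the job in, once; it reports no verdict.
The state is a dict: "time": time; "joint_positions": joint angles; "qvel": joint speeds; "joint_torque": joint torques, N m; "tool_pos": TCP position; "ee_rot": TCP orientation; "wrist_force": force on the tool from outside, world axes, zero at the start; "wrist_torque": the same for the moment, N m; "width": finger opening in m.
Only numpy, scipy, OpenCV 4.12 (cv2) and the standard library are available. Lean on these libraries where they do the work, as an engineer would, in place of code of your own. Each camera call takes 0.05 s, during which the arm holds its last target.

## Task

Get the headphone corner of the stall ready for opening: shut the lid of the wooden case of tapes, hang both headphones side by side over the bar of the display rail by their headbands, between the uprights and clear of the table, and stack all the closed tins on the shut lid in one neat column, largest at the bottom and smallest on top, each lying flat, centred on the lid and square with it, long sides along the long sides of the case. Leave the other wares where they are.

Things in the scene. Friction and masses are not known exactly. Their poses are not given: they have to be found in the camera images.
- case_top (a point): A fixed oblong wooden case, 190 mm long (x) by 130 mm wide (y), with a hinged flat wooden lid of the same outline, 10 mm thick. This point is the centre of the upper face of the lid WHEN SHUT, 82 mm above the table; z up. Its +x end is the hinged end.
- lid (a joint): The case's lid: 0 shut, growing to 1.9 rad as it opens. Its hinge line runs along y of case_top, 95 mm along +x from that point and 10 mm below it; the free end is 190 mm from the hinge. It starts half open (0.8 to 1.2 rad), leaning over the case, outer face up and towards +x. Stiff hinge: it stays where left, and 1 to 4 N near the free end moves it.
- rail_bar (a point): A fixed dark wooden display rail: a level round bar 22 mm thick on two uprights over a base board 110 mm wide and 14 mm thick. This point is the middle of the bar, on its axis, 154 mm above the table; y runs along the bar, x across it, z up. The uprights (18 mm thick) stand at y = -140 and +140 mm; the bar is free between them.
- phones_1_band (a point): Rigid over-ear headphones, 178 mm wide (x), 64 mm deep (y), 153 mm tall, 0.24 kg, both ends alike; at first standing on the flat feet of their cups (80 mm tall, 48 mm thick, 84 mm free between them), band up. This point: middle of the grey band's crown, 146 mm above the feet, z up. There the band is level for 52 mm along x, 34 mm wide (y), 14 mm thick (underside 7 mm below).
- phones_2_band (a point): Rigid over-ear headphones, 178 mm wide (x), 64 mm deep (y), 153 mm tall, 0.24 kg, both ends alike; at first standing on the flat feet of their cups (80 mm tall, 48 mm thick, 84 mm free between them), band up. This point: middle of the grey band's crown, 146 mm above the feet, z up. There the band is level for 52 mm along x, 34 mm wide (y), 14 mm thick (underside 7 mm below).
- tin_1_mid (a point): The largest closed plain steel tin box, 120 mm long (its x axis) by 66 mm wide (y) by 44 mm high (z up); this point is its centre, 22 mm above its underside.
- tin_2_mid (a point): A closed plain steel tin box, 108 mm long (its x axis) by 61 mm wide (y) by 40 mm high (z up); this point is its centre, 20 mm above its underside. May be absent.
- tin_3_mid (a point): A closed plain steel tin box, 96 mm long (its x axis) by 56 mm wide (y) by 36 mm high (z up); this point is its centre, 18 mm above its underside. May be absent.
- tin_4_mid (a point): A closed plain steel tin box, 84 mm long (its x axis) by 51 mm wide (y) by 32 mm high (z up); this point is its centre, 16 mm above its underside. May be absent.
- dish: A small loose brass bowl, 60 mm across and 18 mm high; origin under its centre. Not part of the job.
- mug: A loose blue mug, 76 mm across and 85 mm high with a handle; origin under its centre. Not part of the job.
- book: A loose bound book lying flat, 154 x 110 x 27 mm; origin under its centre. Not part of the job.
- candlestick: A loose brass candlestick, 76 mm across the foot and 138 mm high; origin under its centre. Not part of the job.

How it is judged:
On the way:
1. the lid of the case is shut (value of joint lid below 0.04 rad), for 0.2 s.
At the end, for the whole second after the job is handed in: Lid shut (under 0.04 rad); both headphones at rest, crown of the band on the bar (within 25 mm across, 108 mm of mid-bar along), lean under 0.3 rad; all tins flat in one column on the lid, larger below smaller, centres within 15 mm of the lid's centre, long sides within 0.17 rad of the case's (value of joint lid below 0.04 rad and x of phones_1_band in the frame of rail_bar between -0.025 and 0.025 m and y of phones_1_band in the frame of rail_bar between -0.108 and 0.108 m and z of phones_1_band in the frame of rail_bar between 0.008 and 0.028 m and angle between each of phones_1_band, phones_2_band's own z axis and vertical below 0.3 rad and linear speed of each of phones_1, phones_2 below 0.04 m/s and x of phones_2_band in the frame of rail_bar between -0.025 and 0.025 m and y of phones_2_band in the frame of rail_bar between -0.108 and 0.108 m and z of phones_2_band in the frame of rail_bar between 0.008 and 0.028 m and horizontal distance between each of tin_1_mid, tin_2_mid, tin_3_mid, tin_4_mid and case_top below 0.015 m and angle between each of tin_1_mid, tin_2_mid, tin_3_mid, tin_4_mid's own z axis and vertical below 0.1 rad and angle between the x axis of each of tin_1_mid, tin_2_mid, tin_3_mid, tin_4_mid and the x axis of case_top, either way round below 0.17 rad and z of tin_1_mid in the frame of case_top between 0.01 and 0.028 m and linear speed of each of tin_1, tin_2, tin_3, tin_4 below 0.03 m/s and z of tin_2_mid in the frame of case_top between 0.01 and 0.07 m and z of each of tin_2_mid, tin_3_mid, tin_4_mid in the frame of tin_1_mid above 0.02 m and z of tin_3_mid in the frame of case_top between 0.01 and 0.108 m and z of each of tin_3_mid, tin_4_mid in the frame of tin_2_mid above 0.02 m and z of tin_4_mid in the frame of case_top between 0.01 and 0.142 m and z of tin_4_mid in the frame of tin_3_mid above 0.02 m); the robot touches nothing.
It fails at once if the dish was moved or knocked over (distance of dish from where it was at the start of the episode above 0.04 m or angle between dish's own z axis and vertical above 0.5 rad).
It fails at once if the mug was moved or knocked over (distance of mug from where it was at the start of the episode above 0.04 m or angle between mug's own z axis and vertical above 0.5 rad).
It fails at once if the book was moved or knocked over (distance of book from where it was at the start of the episode above 0.04 m or angle between book's own z axis and vertical above 0.5 rad).
It fails at once if the candlestick was moved or knocked over (distance of candlestick from where it was at the start of the episode above 0.04 m or angle between candlestick's own z axis and vertical above 0.5 rad).
Of tin_2, tin_3, tin_4 only 2 to 3 are there at a start; the rules pass over those that are not, and their reading is None.
At some moment in a run one of tin_1, tin_2, tin_3, tin_4, phones_1, phones_2 may be knocked a few centimetres aside while the robot is not near it.
It also fails if it takes over 210 s, if anything falls off the work surface, if the arm or the gripper's body presses on something with over 40 N, if the wrist force passes 120 N, or if a joint passes its speed limit or range.

## Working session

There is one attempt and no reset: what is moved stays moved. The work goes in short steps, Python scripts to look and compute and a tool call to move; the robot and the scene stay as the last step left them, time stands still between calls to the robot, and variables do not carry over. Pictures are saved under pics/ and viewed, and the job is handed in when it is done.

Besides the shell and the picture viewer there is one more tool, called after "Emit:" by a JSON object that holds its "api" and its "payload". servo_tool: Moves the arm, as the interface text tells. Its arguments: {"type":"object","properties":{"targets":{"type":"string"}},"required":["targets"]}

```bash
ls; mkdir -p pics; cat > h.py <<'E'
import numpy as np, cv2
from bench import get_obs, vision, robot
def save(name,fn):
    s=vision.snapshot(name); cv2.imwrite('pics/'+fn+'.png',s['image'][:,:,::-1]); return s
def ray(s,uv,T=None):
    T=s['world_from_camera'] if T is None else T
    d=np.linalg.inv(s['mtx'])@np.array([uv[0],uv[1],1.]); return T[:3,3],T[:3,:3]@d
def onz(s,uv,z,T=None):
    o,d=ray(s,uv,T); return o+d*(z-o[2])/d[2]
def proj(s,p,T=None):
    T=s['world_from_camera'] if T is None else T
    q=np.linalg.inv(T)@np.append(p,1); q=s['mtx']@q[:3]; return q[:2]/q[2]
def wristT(s,o):
    from scipy.spatial.transform import Rotation as R
    M=np.eye(4); M[:3,:3]=R.from_euler('xyz',o['ee_rot']).as_matrix(); M[:3,3]=o['tool_pos']; return M@s['T_tool_cam']
E
python3 - <<'E'
from h import *
o=get_obs(); print(o)
for n in('side','top','wrist'):
    s=save(n,n+'0'); print(n,s['mtx'],s.get('world_from_camera',s.get('T_tool_cam')))
E
```

```text
pics
{'time': 0.0, 'joint_positions': array([-1.37811881e+00,  8.79734956e-02,  1.37221971e+00, -4.99681600e-05,
        1.68358677e+00, -1.03079368e-01]), 'qvel': array([ 0.00031943,  0.00025037, -0.00143656,  0.00067369, -0.00070045,
       -0.00039091]), 'joint_torque': array([-2.86756585e-04, -3.40186214e+01, -3.02427721e+01,  7.17862090e-02,
        3.31202452e-02, -1.54634722e-04]), 'tool_pos': array([ 0.16019177, -0.52559471,  0.20431159]), 'ee_rot': array([-3.14141698e+00,  2.18082104e-03, -1.27504482e+00]), 'wrist_force': array([ 0.48096959, -0.25775438,  0.35963093]), 'wrist_torque': array([0.00806306, 0.01966145, 0.01421637]), 'width': 0.09393588510057775}
side [[418.59982871   0.         317.53124666]
 [  0.         418.59982871 197.18431869]
 [  0.           0.           1.        ]] [[-0.92694692 -0.23579238  0.29184132  0.09650321]
 [-0.3751753   0.57507371 -0.72700325  0.92096965]
 [ 0.00359155 -0.78338508 -0.62152628  0.91399375]
 [ 0.          0.          0.          1.        ]]
top [[403.43164964   0.         322.98891342]
 [  0.         403.43164964 198.98225618]
 [  0.           0.           1.        ]] [[-0.00655537 -0.99508156  0.09884186  0.38046971]
 [-0.99996836  0.00696862  0.00383627 -0.01090561]
 [-0.0045062  -0.09881358 -0.99509576  1.264032  ]
 [ 0.          0.          0.          1.        ]]
wrist [[304.59422097   0.         319.39055005]
 [  0.         304.59422097 195.45071135]
 [  0.           0.           1.        ]] [[ 9.99999042e-01 -4.64048667e-04 -1.30379474e-03 -1.11365869e-03]
 [ 7.46073608e-04  9.74248479e-01  2.25475818e-01 -6.69276388e-02]
 [ 1.16558829e-03 -2.25476574e-01  9.74247892e-01 -1.79204510e-01]
 [ 0.00000000e+00  0.00000000e+00  0.00000000e+00  1.00000000e+00]]
```

View pics/top0.png

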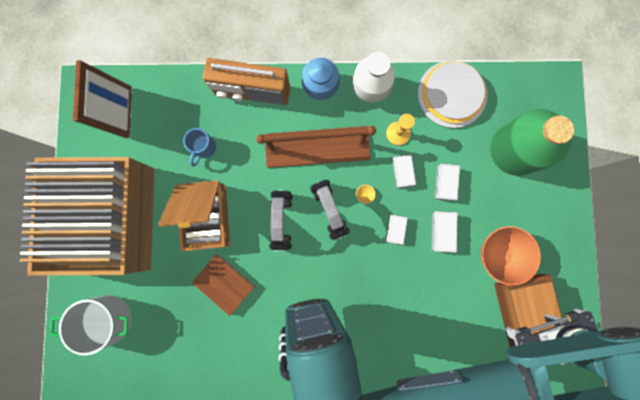

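View pics/side0.png

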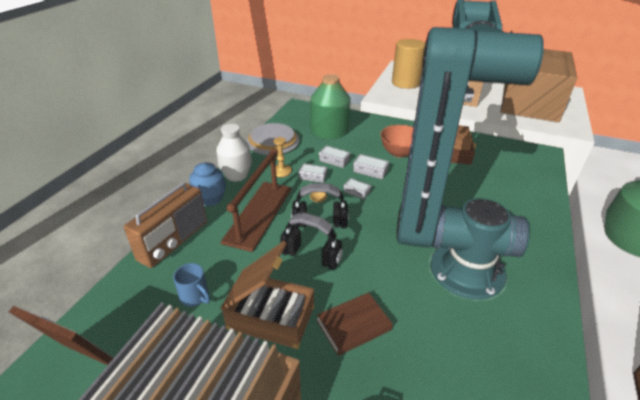

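View pics/wrist0.png

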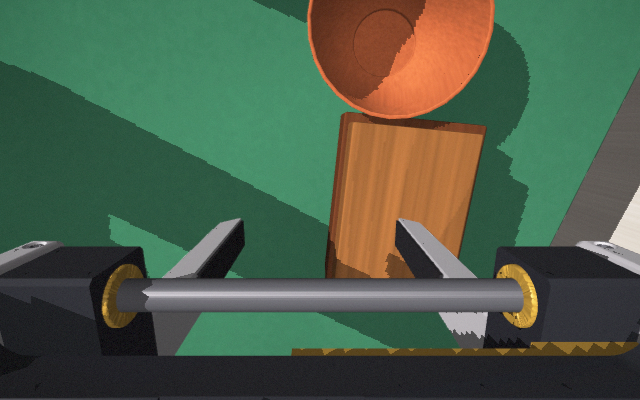

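```bash
python3 - <<'E'
from h import *
s=vision.snapshot('top'); im=s['image']
c=im[100:270,150:480]; cv2.imwrite('pics/topz.png',cv2.resize(c,(792,408),interpolation=cv2.INTER_CUBIC)[:,:,::-1])
print(im[171,403],im[232,445])
m=(im.min(2)>150).astype(np.uint8); m[:,:380]=0;m[:,470:]=0;m[:150]=0;m[250:]=0
cs,_=cv2.findContours(m,0,2)
for c in cs:
    if cv2.contourArea(c)<100: continue
    r=cv2.minAreaRect(c); print(r, cv2.contourArea(c))
    for h in(.032,.036,.04,.044):
        b=np.array([onz(s,p,h)[:2] for p in cv2.boxPoints(r)]); e=b[1]-b[0];f=b[2]-b[1]
        L=e if np.linalg.norm(e)>np.linalg.norm(f) else f
        print(h,b.mean(0).round(4),np.linalg.norm(e).round(4),np.linalg.norm(f).round(4),'yaw',np.arctan2(L[1],L[0]).round(3))
E
```

```text
[247 247 247] [247 247 247]
((396.3783874511719, 229.229736328125), (17.59069061279297, 27.94782829284668), 9.462322235107422) 446.0
0.032 [ 0.4089 -0.2289] 0.0852 0.0535 yaw -0.187
0.036 [ 0.4088 -0.2282] 0.0849 0.0533 yaw -0.187
0.04 [ 0.4087 -0.2275] 0.0846 0.0532 yaw -0.187
0.044 [ 0.4086 -0.2268] 0.0843 0.053 yaw -0.187
((444.5, 230.0), (38.0, 25.0), 90.0) 894.0
0.032 [ 0.4057 -0.3751] 0.0763 0.1153 yaw 3.102
0.036 [ 0.4056 -0.3739] 0.076 0.1149 yaw 3.102
0.04 [ 0.4056 -0.3728] 0.0758 0.1146 yaw 3.102
0.044 [ 0.4055 -0.3716] 0.0755 0.1142 yaw 3.102
((447.0101318359375, 181.3578643798828), (22.727807998657227, 35.196041107177734), 4.085616588592529) 742.5
0.032 [ 0.5549 -0.3883] 0.1096 0.07 yaw -0.104
0.036 [ 0.5544 -0.387 ] 0.1093 0.0698 yaw -0.104
0.04 [ 0.5538 -0.3858] 0.1089 0.0696 yaw -0.104
0.044 [ 0.5532 -0.3846] 0.1086 0.0693 yaw -0.104
((403.49993896484375, 170.5), (31.112699508666992, 19.79899024963379), 81.8698959350586) 555.0
0.032 [ 0.5897 -0.2553] 0.0615 0.097 yaw -3.03
0.036 [ 0.589  -0.2545] 0.0613 0.0967 yaw -3.03
0.04 [ 0.5883 -0.2537] 0.0611 0.0964 yaw -3.03
0.044 [ 0.5876 -0.2529] 0.0609 0.096 yaw -3.03
```

View pics/topz.png

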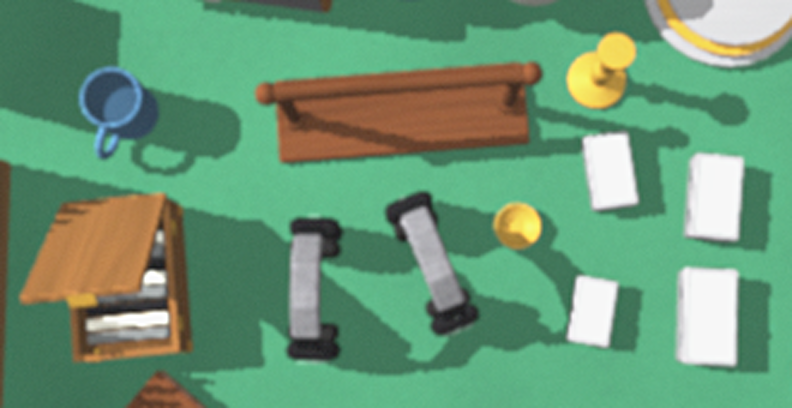

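```bash
cat >> h.py <<'E'
from scipy.spatial.transform import Rotation as R
def cmd(p,yaw,roll=np.pi,pitch=0,o=None):
    o=o or get_obs()
    M=R.from_euler('xyz',o['ee_rot']); d=M.inv().apply(np.array(p)-o['tool_pos'])/.25
    N=R.from_euler('xyz',[roll,pitch,yaw]); r=(M.inv()*N).as_rotvec()/np.pi
    print('t',round(o['time'],2),'CMD',' '.join('%.3f'%v for v in np.r_[d,r]),'|mm',round(np.linalg.norm(d)*250),'deg',round(np.linalg.norm(r)*180))
E
python3 -c "
from h import *
cmd([.40,-.30,.36],-1.57)"
```

```text
t 0.2 CMD -0.585 -1.181 -0.620 0.000 0.000 0.094 |mm 364 deg 17
```

Emit:
{"api": "servo_tool", "payload": {"targets": "1 0 -0.2 -0.3 0 0 0;1 -0.1 -0.4 -0.5 0 0 0.03;1 -0.2 -0.6 -0.62 0 0 0.06;1 -0.4 -0.8 -0.62 0 0 0.09;1 -0.58 -1 -0.62 0 0 0.094;1 -0.58 -1 -0.62 0 0 0.094;1 -0.58 -1 -0.62 0 0 0.094;1 -0.58 -1 -0.62 0 0 0.094;1 -0.58 -1 -0.62 0 0 0.094;1 -0.58 -1 -0.62 0 0 0.094;1 -0.58 -1 -0.62 0 0 0.094"}}

```text
time: 1.12
tool_pos: [0.3572, -0.3147, 0.3603]
ee_rot: [3.141, -0.001, -1.569]
wrist_force: [0.3, 0.1, -0.5]
width: 0.0939
```

```bash
python3 -c "
from h import *
o=get_obs();print(o['tool_pos'],o['ee_rot'])
save('wrist','w1')
cmd([.36,.25,.40],-1.5)"
```

```text
[ 0.35718595 -0.31469224  0.36030318] [ 3.14108717e+00 -8.80093885e-04 -1.56919887e+00]
t 1.17 CMD -2.261 -0.013 -0.161 0.000 0.000 -0.023 |mm 567 deg 4
```

View pics/w1.png

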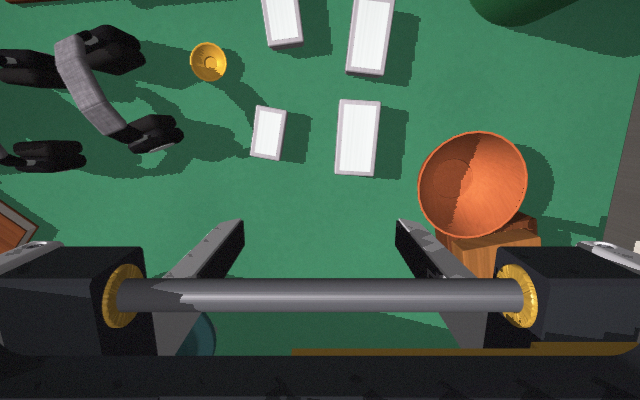

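Emit:
{"api": "servo_tool", "payload": {"targets": "1 -0.2 0 -0.1 0 0 0;1 -0.4 0 -0.2 0 0 0;1 -0.6 0 -0.2 0 0 0;1 -0.8 0 -0.2 0 0 0;1 -1 0 -0.2 0 0 0;1 -1 0 -0.2 0 0 0;1 -1 0 -0.2 0 0 0;1 -1 0 -0.2 0 0 0"}}

```text
time: 1.83
tool_pos: [0.3568, -0.0639, 0.4104]
ee_rot: [-3.141, -0.0, -1.568]
wrist_force: [-0.2, -0.7, 0.0]
width: 0.0936
```

Emit:
{"api": "servo_tool", "payload": {"targets": "1 -0.2 0 0 0 0 0;1 -0.4 0 0 0 0 0;1 -0.6 0 0 0 0 0;1 -0.8 0 0 0 0 0;1 -1 0.1 0 0 0 0;1 -1 0.1 0 0 0 0;1 -1 0.1 0 0 0 0;1 -1 0.1 0 0 0 0;1 -1 0.1 0 0 0 0"}}

```text
time: 2.58
tool_pos: [0.3333, 0.1839, 0.4096]
ee_rot: [3.14, -0.002, -1.573]
wrist_force: [-0.4, -0.7, -0.2]
width: 0.0941
```

```bash
python3 -c "
from h import *
o=get_obs();print(o['tool_pos'],o['ee_rot'],o['joint_positions'])
save('wrist','w2')"
```

```text
[0.33327386 0.1839299  0.40955289] [ 3.14031586e+00 -1.90390940e-03 -1.57294090e+00] [ 3.56292398e-01 -2.32128043e-01  1.26285011e+00 -1.55827609e-03
  2.11273361e+00  1.92843200e+00]
```

View pics/w2.png

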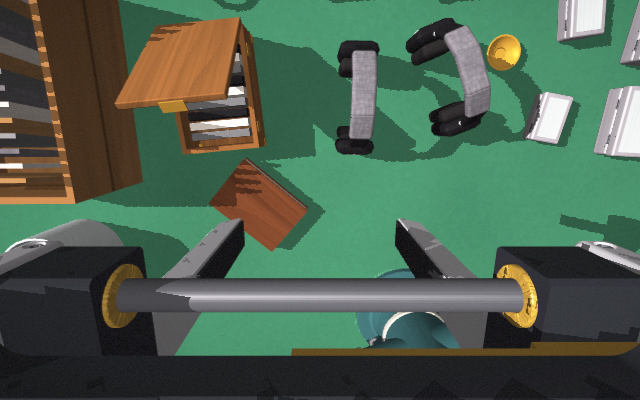

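```bash
python3 -c "
import cv2
im=cv2.imread('pics/w2.png')[0:170,100:300]
cv2.imwrite('pics/w2z.png',cv2.resize(im,None,fx=3.5,fy=3.5,interpolation=cv2.INTER_CUBIC))"
```

```text
(no output)
```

View pics/w2z.png

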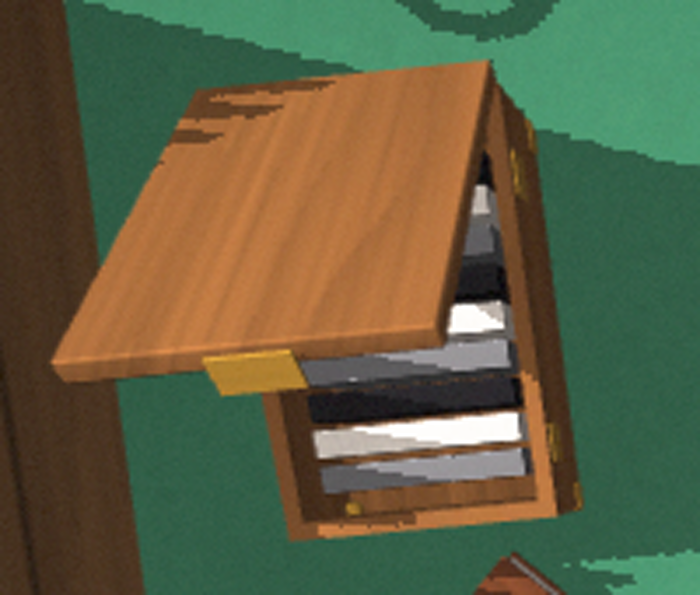

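```bash
cat > m.py <<'E'
from h import *
s=vision.snapshot('wrist'); o=get_obs(); T=wristT(s,o)
f=lambda u,v,z: onz(s,(100+u/3.5,v/3.5),z,T)
a=f(290,540,.072); b=f(556,517,.072); c=f(497,90,.072)
print(a,b,c,'w',np.linalg.norm(a-b))
e=(a-b)/np.linalg.norm(a-b); ex=np.array([e[1],-e[0],0]); yaw=np.arctan2(ex[1],ex[0]); print('yaw',yaw, 'from side', np.arctan2(*(c-b)[[1,0]]))
print('centre',(a+b)/2+ex*.095)
print('hinge corners lid', f(200,92,.08),f(490,62,.08))
ts=vision.snapshot('top')
h=(a+b)/2+ex*.19
# lid angle: free edge corners -> plane containing corner, y = +-65
for uv,y in(((55,362),.065),((440,330),-.065)):
    oo,d=ray(s,(100+uv[0]/3.5,uv[1]/3.5),T)
    ey=np.array([-ex[1],ex[0],0]); n=ey; p0=h+ey*y
    t=n@(p0-oo)/(n@d); P=oo+d*t; q=P-p0; print('free',P,'x',q@ex,'z',P[2]-.072, 'ang',np.arctan2(P[2]-.072,-q@ex),'r',np.hypot(P[2]-.072,q@ex))
E
python3 m.py
```

```text
[0.35226   0.4160677 0.072    ] [0.3626129  0.28704689 0.072     ] [0.54921372 0.30372642 0.072     ] w 0.12943551443283371
yaw 0.08007056198118391 from side 0.08914922811903242
centre [0.45213208 0.35915587 0.072     ]
hinge corners lid [0.54678018 0.43094433 0.08      ] [0.55790541 0.30422271 0.08      ]
free [0.42517554 0.42220175 0.21925049] x -0.11682744157464701 z 0.14725048910635763 ang 0.9000973210928991 r 0.18796637371332967
free [0.43443931 0.29252724 0.22173213] x -0.11796537467679835 z 0.1497321283498127 ang 0.9035124154657823 r 0.19061883401910265
```

```bash
python3 -c "
from h import *
cmd([.492,.3624,.33],.083-np.pi/2)
"
```

```text
t 2.73 CMD -0.719 -0.632 0.320 0.000 -0.000 -0.028 |mm 252 deg 5
```

Emit:
{"api": "servo_tool", "payload": {"targets": "0 -0.2 -0.16 0 0 0 0;0 -0.36 -0.32 0 0 0 -0.01;0 -0.54 -0.48 0.1 0 0 -0.02;0 -0.719 -0.632 0.2 0 0 -0.028;0 -0.719 -0.632 0.32 0 0 -0.028;0 -0.719 -0.632 0.32 0 0 -0.028;0 -0.719 -0.632 0.32 0 0 -0.028;0 -0.719 -0.632 0.32 0 0 -0.028;0 -0.719 -0.632 0.32 0 0 -0.028;0 -0.719 -0.632 0.32 0 0 -0.028;0 -0.719 -0.632 0.32 0 0 -0.028"}}

```text
time: 3.65
tool_pos: [0.49, 0.364, 0.3341]
ee_rot: [-3.137, 0.002, -1.484]
wrist_force: [-0.3, 0.1, 0.2]
width: 0.0237
```

```bash
python3 -c "
from h import *
o=get_obs();print(o['tool_pos'],o['ee_rot'],o['joint_positions'],o['width'])
cmd([.492,.3624,.21],.083-np.pi/2)
ex=np.array([np.cos(.083),np.sin(.083),0]);H=np.array([.5467,.367,.072])
o2=dict(o);o2['tool_pos']=np.array([.492,.3624,.21]);o2['ee_rot']=[np.pi,0,.083-np.pi/2]
for t in np.linspace(.95,0,11):
  p=H+.15*(-np.cos(t)*ex+np.array([0,0,np.sin(t)]))+.01*(np.sin(t)*ex+np.array([0,0,np.cos(t)])); print(round(t,2),end=' ');cmd(p,.083-np.pi/2,o=o2)
"
```

```text
[0.48998568 0.36404572 0.3341107 ] [-3.13654842e+00  2.16380688e-03 -1.48386358e+00] [ 5.46303390e-01  2.36226145e-01  9.47106415e-01 -3.20134635e-04
  1.95277937e+00  2.03005228e+00] 0.02373263698717613
t 3.65 CMD 0.008 -0.005 0.496 -0.002 0.001 0.001 |mm 124 deg 0
0.95 t 3.65 CMD -0.000 0.097 0.041 0.000 0.000 0.000 |mm 26 deg 0
0.86 t 3.65 CMD -0.000 0.144 0.073 0.000 0.000 0.000 |mm 40 deg 0
0.76 t 3.65 CMD -0.000 0.188 0.110 0.000 0.000 0.000 |mm 54 deg 0
0.66 t 3.65 CMD -0.000 0.228 0.150 0.000 0.000 0.000 |mm 68 deg 0
0.57 t 3.65 CMD -0.000 0.264 0.195 0.000 0.000 0.000 |mm 82 deg 0
0.48 t 3.65 CMD -0.000 0.296 0.242 0.000 0.000 0.000 |mm 96 deg 0
0.38 t 3.65 CMD -0.000 0.323 0.292 0.000 0.000 0.000 |mm 109 deg 0
0.28 t 3.65 CMD -0.000 0.345 0.345 0.000 0.000 0.000 |mm 122 deg 0
0.19 t 3.65 CMD -0.000 0.362 0.399 0.000 0.000 0.000 |mm 135 deg 0
0.09 t 3.65 CMD -0.000 0.374 0.455 0.000 0.000 0.000 |mm 147 deg 0
0.0 t 3.65 CMD -0.000 0.380 0.512 0.000 0.000 0.000 |mm 159 deg 0
```

Emit:
{"api": "servo_tool", "payload": {"targets": "0 0.008 -0.005 0.1 0 0 0;0 0.008 -0.005 0.2 0 0 0;0 0.008 -0.005 0.3 0 0 0;0 0.008 -0.005 0.4 0 0 0;0 0.008 -0.005 0.496 0 0 0;0 0.008 -0.005 0.496 0 0 0;0 0.008 -0.005 0.496 0 0 0;0 0.008 -0.005 0.496 0 0 0"}}

```text
time: 4.32
tool_pos: [0.492, 0.3636, 0.2098]
ee_rot: [-3.137, 0.002, -1.483]
wrist_force: [0.3, -0.1, -0.4]
width: 0.0002
```

Emit:
{"api": "servo_tool", "payload": {"targets": "0 0 0.05 0.02 0 0 0;0 0 0.097 0.041 0 0 0;0 0 0.12 0.056 0 0 0;0 0 0.144 0.073 0 0 0;0 0 0.166 0.09 0 0 0;0 0 0.188 0.11 0 0 0;0 0 0.208 0.13 0 0 0;0 0 0.228 0.15 0 0 0;0 0 0.246 0.172 0 0 0;0 0 0.264 0.195 0 0 0;0 0 0.264 0.195 0 0 0"}}

```text
time: 5.23
tool_pos: [0.424, 0.3569, 0.1556]
ee_rot: [3.138, -0.002, -1.482]
wrist_force: [-0.0, 0.1, -0.9]
width: 0.0005
```

```bash
python3 -c "
from h import *
o=get_obs();print(o['tool_pos'],o['ee_rot'],o['wrist_force'])
save('side','s2')
ex=np.array([np.cos(.083),np.sin(.083),0]);H=np.array([.5467,.367,.072])
for t in [.38,.19,.0]:
  p=H+.15*(-np.cos(t)*ex+np.array([0,0,np.sin(t)]))+.01*(np.sin(t)*ex+np.array([0,0,np.cos(t)])); print(round(t,2),end=' ');cmd(p,.083-np.pi/2)
"
```

```text
[0.42396699 0.35690338 0.15562558] [ 3.13826246e+00 -1.93023644e-03 -1.48189903e+00] [-0.04973246  0.05342332 -0.86357058]
0.38 t 5.28 CMD 0.000 0.052 0.077 0.001 -0.001 0.002 |mm 23 deg 0
0.19 t 5.28 CMD -0.000 0.091 0.184 0.001 -0.001 0.002 |mm 51 deg 0
0.0 t 5.28 CMD -0.001 0.109 0.297 0.001 -0.001 0.002 |mm 79 deg 0
```

View pics/s2.png

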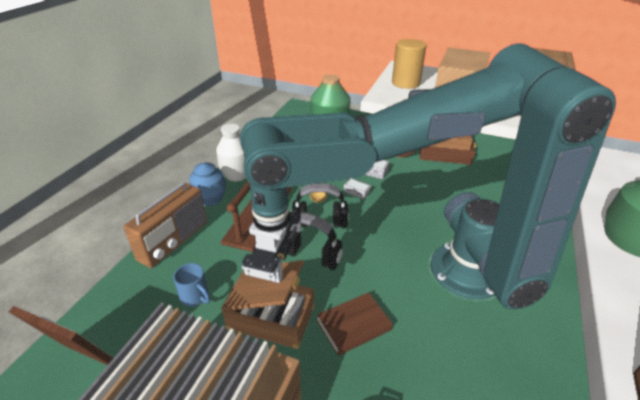

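The lid is going down under the fingers; I'll continue the arc.

Emit:
{"api": "servo_tool", "payload": {"targets": "0 0 0.027 0.04 0 0 0;0 0 0.052 0.077 0 0 0;0 0 0.07 0.11 0 0 0;0 0 0.08 0.145 0 0 0;0 0 0.091 0.184 0 0 0;0 0 0.097 0.22 0 0 0;0 0 0.103 0.25 0 0 0;0 0 0.107 0.275 0 0 0;0 0 0.109 0.29 0 0 0;0 0 0.109 0.297 0 0 0;0 0 0.109 0.3 0 0 0;0 0 0.109 0.3 0 0 0"}}

```text
time: 6.28
tool_pos: [0.3985, 0.3551, 0.0826]
ee_rot: [-3.142, -0.0, -1.482]
wrist_force: [-0.5, 0.1, 0.2]
width: 0.0008
```

Emit:
{"api": "servo_tool", "payload": {"targets": "0 0 0.01 0.008 0 0 0;0 0 0.01 0.014 0 0 0;0 0 0.01 0.02 0 0 0;0 0 0.01 0.02 0 0 0"}}

```text
time: 6.62
tool_pos: [0.3981, 0.3553, 0.0821]
ee_rot: [-3.135, 0.001, -1.483]
wrist_force: [-0.8, -4.0, 12.9]
width: 0.0006
```

Emit:
{"api": "servo_tool", "payload": {"targets": "0 0 0 -0.15 0 0 0;0 0 0 -0.3 0 0 0;1 0.1 0 -0.5 0 0 0;1 0.3 0 -0.7 0 0 0;1 0.5 0 -0.9 0 0 0;1 0.6 0 -1 0 0 0;1 0.6 0 -1 0 0 0;1 0.6 0 -1 0 0 0;1 0.6 0 -1 0 0 0;1 0.6 0 -1 0 0 0;1 0.6 0 -1 0 0 0;1 0.6 0 -1 0 0 0"}}

```text
time: 7.62
tool_pos: [0.4085, 0.2062, 0.3256]
ee_rot: [3.138, -0.001, -1.481]
wrist_force: [-0.8, 0.5, -0.4]
width: 0.0637
```

```bash
python3 -c "
from h import *
o=get_obs();print(o['tool_pos'],o['ee_rot'])
save('wrist','w3');save('top','t3')"
```

```text
[0.40847502 0.2061941  0.32555369] [ 3.13785721e+00 -6.36102655e-04 -1.48100653e+00]
```

View pics/w3.png

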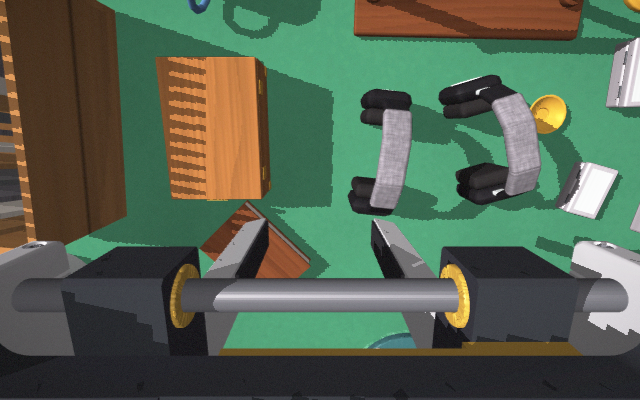

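```bash
cat > m2.py <<'E'
from h import *
s=vision.snapshot('wrist'); o=get_obs(); T=wristT(s,o); im=s['image']
hsv=cv2.cvtColor(im,cv2.COLOR_RGB2HSV)
c=im[40:215,140:285]; cv2.imwrite('pics/lidz.png',cv2.resize(c,None,fx=4,fy=3.4)[:,:,::-1] if 0 else cv2.resize(c,None,fx=3.4,fy=3.4,interpolation=cv2.INTER_CUBIC)[:,:,::-1])
m=((hsv[:,:,1]<40)&(hsv[:,:,2]>70)&(hsv[:,:,2]<215)).astype(np.uint8); m[225:]=0; m[:40]=0; m[:,:335]=0; m[:,550:]=0
m=cv2.morphologyEx(m,cv2.MORPH_OPEN,np.ones((5,5)))
cs,_=cv2.findContours(m,0,2)
for c in cs:
    if cv2.contourArea(c)<600: continue
    r=cv2.minAreaRect(c); print(r)
    b=np.array([onz(s,p,.13,T)[:2] for p in cv2.boxPoints(r)]); print(b.round(3).tolist())
cv2.imwrite('pics/ph.png',cv2.resize(im[70:225,330:560],None,fx=3.4,fy=3.4,interpolation=cv2.INTER_CUBIC)[:,:,::-1])
E
python3 m2.py
```

```text
((391.9677429199219, 158.71743774414062), (32.24070358276367, 99.9095458984375), 8.426969528198242)
[[0.38, 0.142], [0.502, 0.14], [0.5, 0.102], [0.377, 0.101]]
((517.9048461914062, 143.1233367919922), (99.938232421875, 40.31571960449219), 81.09828186035156)
[[0.524, 0.017], [0.535, -0.028], [0.421, -0.077], [0.408, -0.028]]
```

View pics/lidz.png

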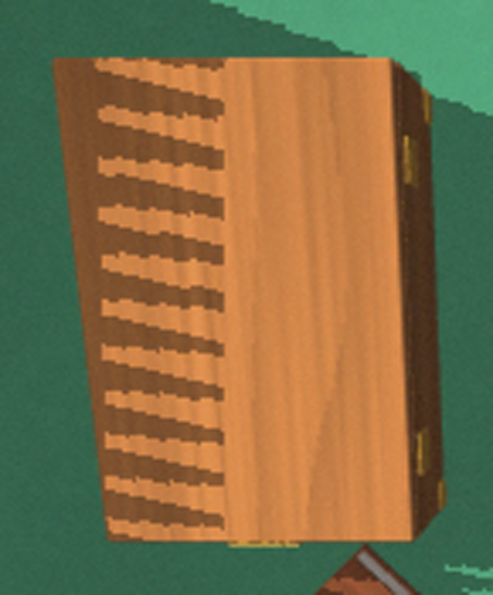

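View pics/ph.png

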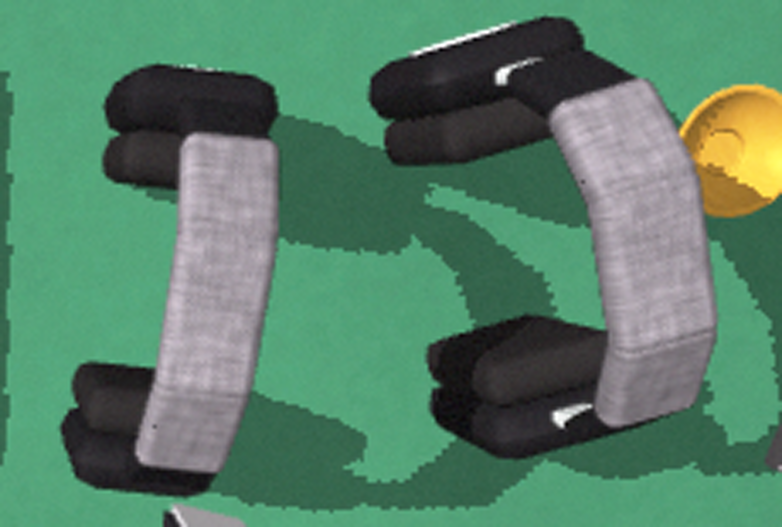

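```bash
cat > m3.py <<'E'
from h import *
s=vision.snapshot('wrist'); o=get_obs(); T=wristT(s,o)
L=np.array([onz(s,(140+u/3.4,40+v/3.4),.082,T) for u,v in((53,58),(390,58),(413,541),(107,541))])
print('lid',L[:,:2].round(4).tolist(),L.mean(0)); fx=(L[0]+L[1]-L[2]-L[3])/2; print(np.linalg.norm(fx),np.arctan2(fx[1],fx[0]), np.linalg.norm(L[0]-L[1]))
g=lambda u,v,z: onz(s,(330+u/3.4,70+v/3.4),z,T)[:2]
B=np.array([g(*p,.153) for p in((585,190),(692,175),(712,330),(607,350))])
print('B',B.round(4).tolist(),B.mean(0)); f=B[0]+B[1]-B[2]-B[3]; print(np.linalg.norm(f)/2,np.arctan2(f[1],f[0]),np.linalg.norm(B[0]-B[1]),np.linalg.norm(B[2]-B[3]))
for z in(.10,.11,.12,.13,.14):
    a=np.array([g(*p,z) for p in((560,105),(645,80),(690,408),(608,425))]); e=np.array([g(*p,z) for p in((183,136),(277,140),(219,471),(137,463))])
    fa=a[0]+a[1]-a[2]-a[3]; fe=e[0]+e[1]-e[2]-e[3]
    print(z,'B',a.mean(0).round(4),np.arctan2(fa[1],fa[0]).round(3),np.linalg.norm(fa)/2,'A',e.mean(0).round(4),np.arctan2(fe[1],fe[0]).round(3),np.linalg.norm(fe)/2,np.linalg.norm(e[0]-e[1]))
E
python3 m3.py
```

```text
lid [[0.5405, 0.4321], [0.5518, 0.3046], [0.3638, 0.2873], [0.3523, 0.4157]] [0.45211585 0.35990278 0.082     ]
0.18885532322083934 0.08935932383951092 0.12796551787275662
B [[0.4917, 0.0086], [0.4996, -0.0255], [0.4497, -0.0451], [0.4397, -0.011]] [ 0.47020139 -0.018262  ]
0.05462305137909611 0.3669086942528141 0.03502368019530186 0.0355765417209884
0.1 B [ 0.4695 -0.0442] 0.372 0.12919254551097611 A [0.4364 0.1165] -0.016 0.12940762427177285 0.03558032727004698
0.11 B [ 0.4697 -0.0378] 0.372 0.12600585200511819 A [0.4374 0.1189] -0.016 0.1262156255829605 0.03470269460634096
0.12 B [ 0.4698 -0.0315] 0.372 0.12281915849926028 A [0.4383 0.1212] -0.016 0.1230236268941482 0.03382506194263496
0.13 B [ 0.47   -0.0251] 0.372 0.11963246499340247 A [0.4393 0.1236] -0.016 0.11983162820533581 0.03294742927892892
0.14 B [ 0.4701 -0.0188] 0.372 0.11644577148754438 A [0.4403 0.126 ] -0.016 0.11663962951652354 0.032069796615222905
```

```bash
python3 -c "
from h import *
s=save('top','t4')
im=s['image']; cv2.imwrite('pics/railz.png',cv2.resize(im[115:175,250:430],None,fx=4.4,fy=4.4,interpolation=cv2.INTER_CUBIC)[:,:,::-1])
for p in((262,138),(372,130)): print(onz(s,p,.154))
cmd([.50,.05,.40],-1.5)
"
```

```text
[0.66407337 0.1635682  0.154     ]
[ 0.68463714 -0.14568278  0.154     ]
t 7.87 CMD 0.654 -0.307 -0.294 0.001 -0.000 0.006 |mm 195 deg 1
```

View pics/railz.png

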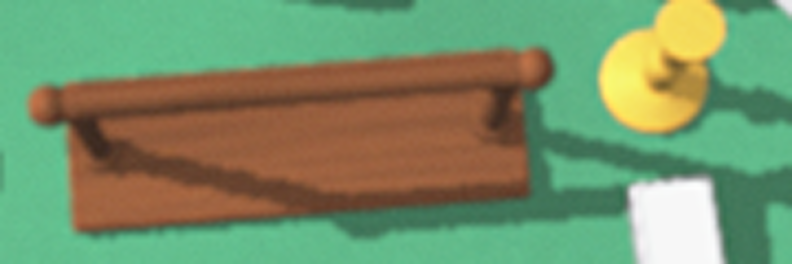

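Emit:
{"api": "servo_tool", "payload": {"targets": "1 0.15 -0.08 -0.1 0 0 0;1 0.3 -0.16 -0.2 0 0 0;1 0.45 -0.24 -0.3 0 0 0;1 0.6 -0.32 -0.35 0 0 0;1 0.75 -0.4 -0.35 0 0 0;1 0.75 -0.4 -0.35 0 0 0;1 0.75 -0.4 -0.35 0 0 0;1 0.75 -0.4 -0.35 0 0 0;1 0.75 -0.4 -0.35 0 0 0;1 0.75 -0.4 -0.35 0 0 0;1 0.75 -0.4 -0.35 0 0 0"}}

```text
time: 8.78
tool_pos: [0.5246, 0.0289, 0.4156]
ee_rot: [-3.141, 0.0, -1.48]
wrist_force: [-0.6, 0.1, 0.5]
width: 0.0942
```

```bash
python3 -c "
from h import *
o=get_obs();print(o['tool_pos'],o['ee_rot'])
save('wrist','w5')"
```

```text
[0.52462832 0.02891602 0.41557004] [-3.14106538e+00  3.89330369e-05 -1.48007546e+00]
```

View pics/w5.png

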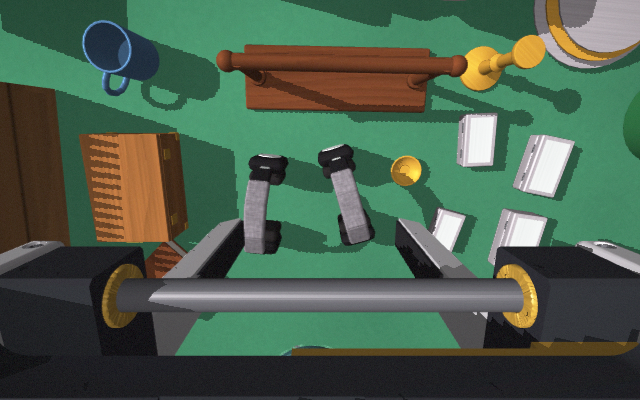

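```bash
python3 -c "
from h import *
s=vision.snapshot('wrist');o=get_obs();T=wristT(s,o);im=s['image']
P=[onz(s,p,.154,T) for p in((226,61),(458,66))];print(P,np.mean(P,0),np.linalg.norm(P[0]-P[1]));d=P[0]-P[1];print('yaw',np.arctan2(-d[0],d[1]))
# bar at uprights
cv2.imwrite('pics/w5a.png',cv2.resize(im[40:115,210:475],None,fx=3,fy=3,interpolation=cv2.INTER_CUBIC)[:,:,::-1])
cv2.imwrite('pics/w5b.png',cv2.resize(im[135:260,235:385],None,fx=4.5,fy=4.5,interpolation=cv2.INTER_CUBIC)[:,:,::-1])
"
```

```text
[array([0.6634222 , 0.16967373, 0.154     ]), array([ 0.68510528, -0.14296286,  0.154     ])] [0.67426374 0.01335543 0.154     ] 0.3133876175227057
yaw 0.06924462755176115
```

View pics/w5a.png

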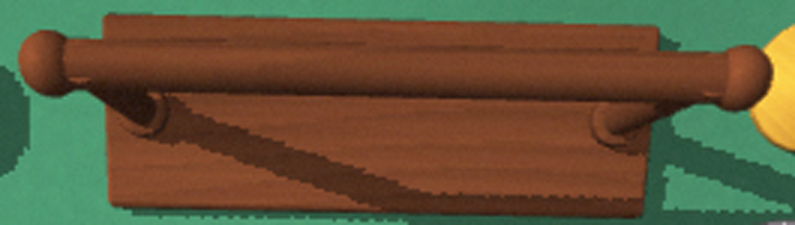

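View pics/w5b.png

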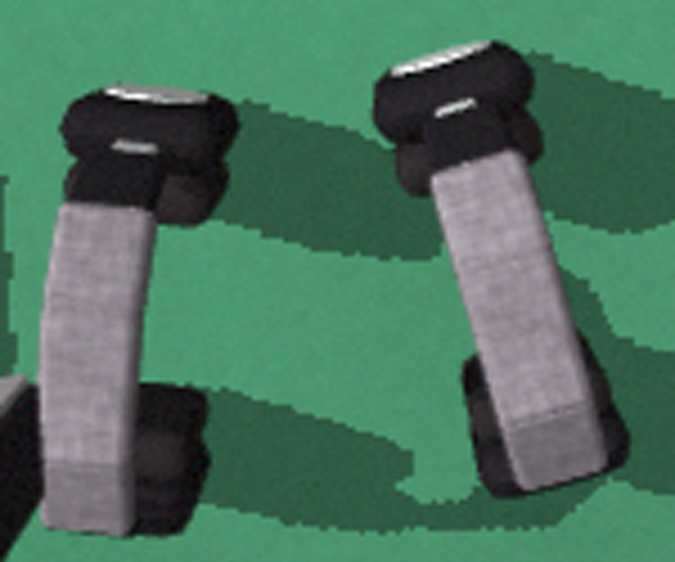

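```bash
python3 -c "
from h import *
s=vision.snapshot('wrist');o=get_obs();T=wristT(s,o)
g=lambda u,v,z: onz(s,(235+u/4.5,135+v/4.5),z,T)[:2]
for z in(.10,.11,.12,.13,.14):
  for n,a in(('B',((432,178),(522,152),(608,470),(518,492))),('A',((62,205),(156,208),(133,535),(42,527)))):
    a=np.array([g(*p,z) for p in a]); f=a[0]+a[1]-a[2]-a[3]
    print(z,n,a.mean(0).round(4),np.arctan2(f[1],f[0]).round(3),(np.linalg.norm(f)/2).round(4),end=' ')
  print()
"
```

```text
0.1 B [ 0.4607 -0.0281] 0.368 0.1272 0.1 A [0.4285 0.1287] -0.02 0.1284 
0.11 B [ 0.4633 -0.0268] 0.368 0.1247 0.11 A [0.4318 0.1268] -0.02 0.1258 
0.12 B [ 0.4659 -0.0256] 0.368 0.1221 0.12 A [0.4351 0.125 ] -0.02 0.1232 
0.13 B [ 0.4686 -0.0243] 0.368 0.1195 0.13 A [0.4384 0.1231] -0.02 0.1206 
0.14 B [ 0.4712 -0.023 ] 0.368 0.1169 0.14 A [0.4417 0.1212] -0.02 0.1181
```

```bash
python3 -c "
from h import *
cmd([.4695,-.024,.22],.37-np.pi/2)"
```

```text
t 8.93 CMD 0.189 0.240 0.782 -0.000 -0.000 -0.089 |mm 210 deg 16
```

Emit:
{"api": "servo_tool", "payload": {"targets": "1 0.06 0.08 0.15 0 0 -0.03;1 0.12 0.16 0.3 0 0 -0.06;1 0.189 0.24 0.45 0 0 -0.089;1 0.189 0.24 0.6 0 0 -0.089;1 0.189 0.24 0.7 0 0 -0.089;1 0.189 0.24 0.782 0 0 -0.089;1 0.189 0.24 0.782 0 0 -0.089;1 0.189 0.24 0.782 0 0 -0.089;1 0.189 0.24 0.782 0 0 -0.089;1 0.189 0.24 0.782 0 0 -0.089"}}

```text
time: 9.77
tool_pos: [0.4711, -0.0248, 0.2224]
ee_rot: [-3.138, -0.003, -1.202]
wrist_force: [0.4, -0.3, 0.4]
width: 0.0941
```

```bash
python3 -c "
from h import *
cmd([.4695,-.024,.141],.37-np.pi/2);save('wrist','w6')"
```

```text
t 9.77 CMD -0.006 0.006 0.326 -0.001 -0.001 -0.000 |mm 81 deg 0
```

View pics/w6.png

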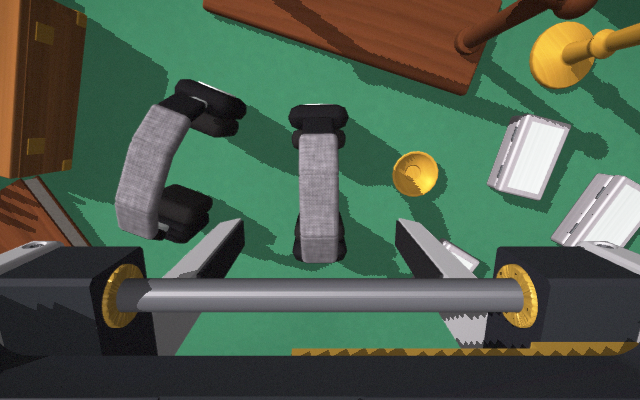

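Emit:
{"api": "servo_tool", "payload": {"targets": "1 -0.006 0.006 0.08 0 0 0;1 -0.006 0.006 0.16 0 0 0;1 -0.006 0.006 0.24 0 0 0;1 -0.006 0.006 0.3 0 0 0;1 -0.006 0.006 0.326 0 0 0;1 -0.006 0.006 0.326 0 0 0;1 -0.006 0.006 0.326 0 0 0"}}

```text
time: 10.4
tool_pos: [0.4686, -0.024, 0.1394]
ee_rot: [-3.14, -0.001, -1.203]
wrist_force: [-0.4, -0.0, 0.1]
width: 0.0943
```

Emit:
{"api": "servo_tool", "payload": {"targets": "0.3 0 0 0 0 0 0;0.2 0 0 0 0 0 0;0 0 0 0 0 0 0;0 0 0 0 0 0 0;0 0 0 0 0 0 0;0 0 0 0 0 0 0;0 0 0 0 0 0 0;0 0 0 0 0 0 0"}}

```text
time: 11.07
tool_pos: [0.4678, -0.0239, 0.1382]
ee_rot: [3.142, -0.0, -1.203]
wrist_force: [-0.9, 0.1, -0.7]
width: 0.044
```

Emit:
{"api": "servo_tool", "payload": {"targets": "0.5 0 0 -0.012 0 0 0;0.5 0 0 -0.012 0 0 0;0 0 0 -0.012 0 0 0;0 0 0 -0.012 0 0 0;0 0 0 -0.012 0 0 0;0 0 0 -0.012 0 0 0;0 0 0 -0.012 0 0 0"}}

```text
time: 11.65
tool_pos: [0.4679, -0.0241, 0.1413]
ee_rot: [-3.141, -0.0, -1.203]
wrist_force: [0.0, -0.6, 0.3]
width: 0.0338
```

Emit:
{"api": "servo_tool", "payload": {"targets": "0 0 0 -0.05 0 0 0;0 0 0 -0.12 0 0 0;0 0 0 -0.2 0 0 0;0 0 0 -0.3 0 0 0;0 0 0 -0.4 0 0 0;0 0 0 -0.5 0 0 0;0 0 0 -0.6 0 0 0;0 0 0 -0.7 0 0 0;0 0 0 -0.78 0 0 0;0 0 0 -0.82 0 0 0;0 0 0 -0.82 0 0 0;0 0 0 -0.82 0 0 0"}}

```text
time: 12.65
tool_pos: [0.4678, -0.0239, 0.3453]
ee_rot: [3.141, 0.001, -1.203]
wrist_force: [-0.7, 0.2, -3.5]
width: 0.0335
```

```bash
python3 -c "
from h import *
save('wrist','w7');save('side','s7')
ps=.068; c=np.array([.6743,.0115]); ey=np.array([-np.sin(ps),np.cos(ps)])
print(c-.055*ey)
cmd(np.r_[c-.055*ey,.346],ps-np.pi/2)"
```

```text
[ 0.67803712 -0.04337289]
t 12.75 CMD 0.376 -0.758 -0.011 0.001 0.000 0.096 |mm 212 deg 17
```

View pics/w7.png

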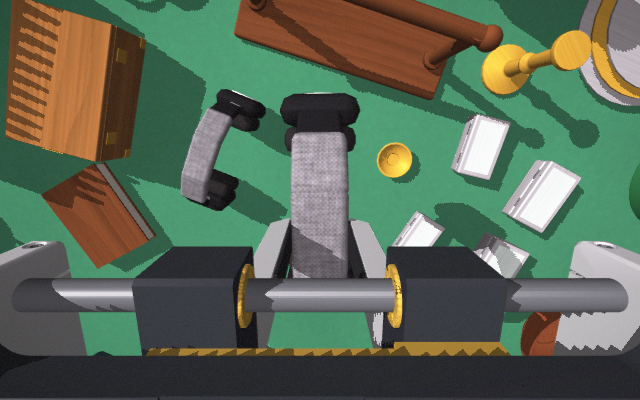

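View pics/s7.png

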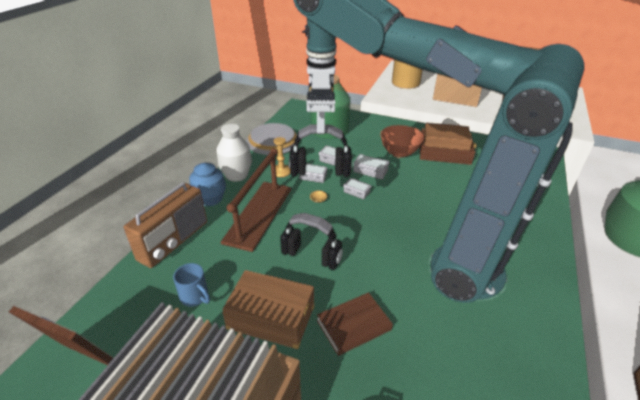

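Emit:
{"api": "servo_tool", "payload": {"targets": "0 0.03 -0.06 0 0 0 0.01;0 0.07 -0.15 0 0 0 0.02;0 0.13 -0.26 0 0 0 0.04;0 0.19 -0.38 0 0 0 0.06;0 0.25 -0.5 0 0 0 0.08;0 0.31 -0.62 0 0 0 0.096;0 0.35 -0.71 0 0 0 0.096;0 0.376 -0.758 -0.011 0 0 0.096;0 0.376 -0.758 -0.011 0 0 0.096;0 0.376 -0.758 -0.011 0 0 0.096;0 0.376 -0.758 -0.011 0 0 0.096;0 0.376 -0.758 -0.011 0 0 0.096"}}

```text
time: 13.75
tool_pos: [0.6774, -0.0433, 0.3494]
ee_rot: [3.141, -0.0, -1.504]
wrist_force: [0.1, -0.3, -2.2]
width: 0.0333
```

```bash
python3 -c "
from h import *
save('wrist','w8');save('top','t8');s=save('side','s8')
print(get_obs()['joint_positions'])
cmd([.678,-.0434,.168],.068-np.pi/2)"
```

```text
[-1.47185632e-01  4.26466506e-01  6.68628151e-01 -1.31332443e-04
  2.04519136e+00  1.35705637e+00]
t 13.9 CMD 0.000 -0.001 0.728 -0.000 -0.000 -0.000 |mm 182 deg 0
```

View pics/w8.png

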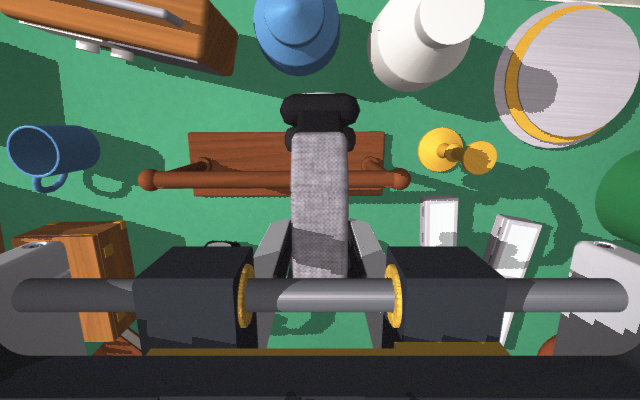

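View pics/s8.png

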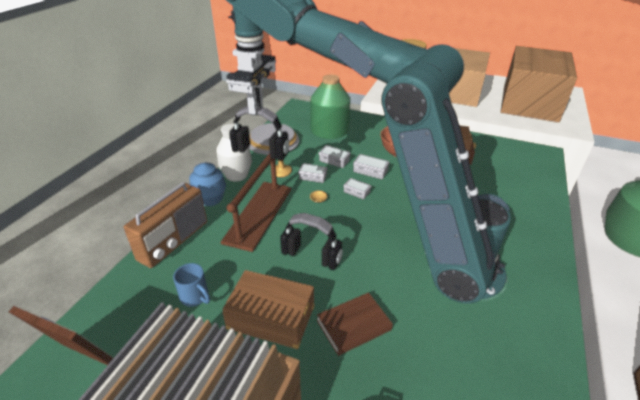

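```bash
python3 -c "
from h import *
s=vision.snapshot('wrist');o=get_obs();T=wristT(s,o)
P=[onz(s,p,.154,T) for p in((149.5,179.5),(401,178.5))];print(P,np.mean(P,0));d=P[0]-P[1];print('yaw',np.arctan2(-d[0],d[1]))"
```

```text
[array([0.66396902, 0.17060374, 0.154     ]), array([ 0.68592564, -0.14289801,  0.154     ])] [0.67494733 0.01385286 0.154     ]
yaw 0.06992250941091493
```

Emit:
{"api": "servo_tool", "payload": {"targets": "0 0 0 0.06 0 0 0;0 0 0 0.14 0 0 0;0 0 0 0.22 0 0 0;0 0 0 0.3 0 0 0;0 0 0 0.38 0 0 0;0 0 0 0.46 0 0 0;0 0 0 0.54 0 0 0;0 0 0 0.61 0 0 0;0 0 0 0.67 0 0 0;0 0 0 0.71 0 0 0;0 0 0 0.716 0 0 0;0 0 0 0.716 0 0 0"}}

```text
time: 14.95
tool_pos: [0.678, -0.0434, 0.1697]
ee_rot: [3.141, 0.0, -1.504]
wrist_force: [-0.1, -0.0, -2.0]
width: 0.034
```

Emit:
{"api": "servo_tool", "payload": {"targets": "0 0 0 0.006 0 0 0;0 0 0 0.01 0 0 0;0 0 0 0.014 0 0 0;0 0 0 0.014 0 0 0"}}

```text
time: 15.28
tool_pos: [0.6787, -0.0435, 0.1672]
ee_rot: [-3.14, -0.0, -1.504]
wrist_force: [1.0, -0.0, -0.2]
width: 0.0332
```

Emit:
{"api": "servo_tool", "payload": {"targets": "0.6 0 0 0 0 0 0;0.6 0 0 0 0 0 0;0.6 0 0 0 0 0 0;0.6 0 0 0 0 0 0;0.6 0 0 -0.1 0 0 0;0.6 0 0 -0.2 0 0 0;0.6 0 0 -0.3 0 0 0;0.6 0 0 -0.4 0 0 0;1 0 0 -0.6 0 0 0;1 0 0 -0.7 0 0 0;1 0 0 -0.8 0 0 0;1 0 0 -0.8 0 0 0"}}

```text
time: 16.28
tool_pos: [0.6793, -0.0436, 0.3749]
ee_rot: [-3.128, -0.003, -1.504]
wrist_force: [0.4, 0.0, 1.6]
width: 0.0795
```

```bash
python3 -c "
from h import *
save('wrist','w9');save('top','t9');s=save('side','s9');cv2.imwrite('pics/s9z.png',cv2.resize(s['image'][100:280,180:400],None,fx=3.4,fy=3.3)[:,:,::-1])
cmd([.36,.11,.37],-1.57)"
```

```text
t 16.43 CMD -0.697 1.230 -0.017 0.000 0.000 0.021 |mm 354 deg 4
```

View pics/w9.png

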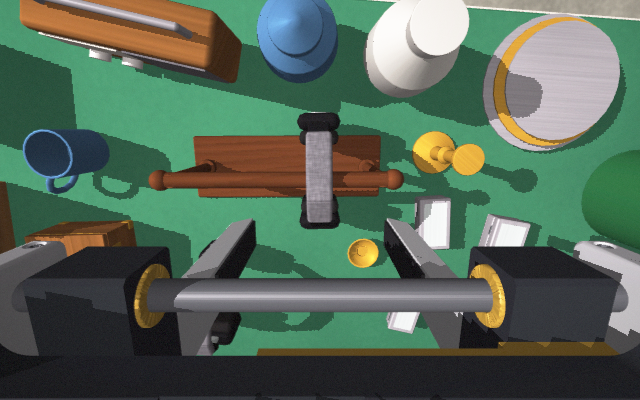

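View pics/s9z.png

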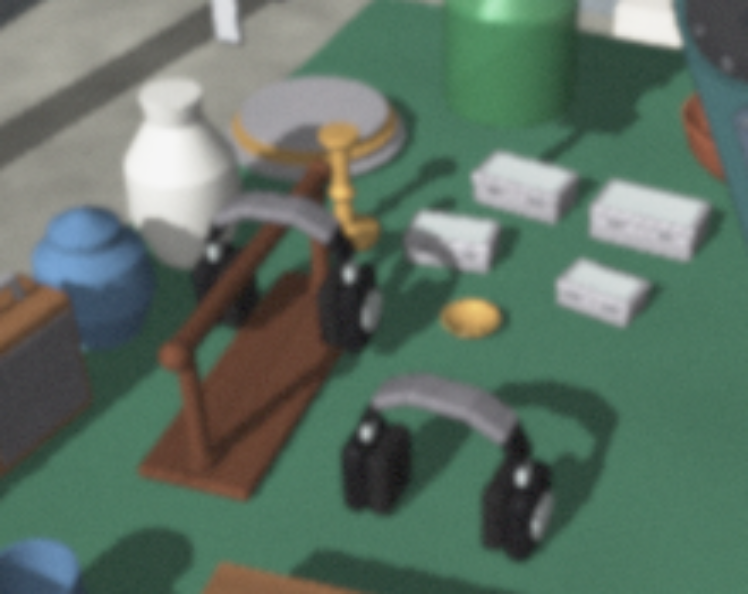

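Emit:
{"api": "servo_tool", "payload": {"targets": "1 -0.12 0.15 0 0 0 0;1 -0.24 0.3 0 0 0 0.01;1 -0.36 0.45 0 0 0 0.02;1 -0.48 0.6 0 0 0 0.027;1 -0.6 0.75 0 0 0 0.027;1 -0.73 0.9 0 0 0 0.027;1 -0.73 0.9 0 0 0 0.027;1 -0.73 0.9 0 0 0 0.027;1 -0.73 0.9 0 0 0 0.027"}}

```text
time: 17.18
tool_pos: [0.44, 0.1245, 0.3651]
ee_rot: [3.14, -0.001, -1.586]
wrist_force: [0.3, -0.0, 0.5]
width: 0.0938
```

```bash
python3 -c "
from h import *
save('wrist','w10')
cmd([.4388,.1234,.22],-.018-np.pi/2)"
```

```text
t 17.23 CMD 0.001 0.008 0.579 0.001 -0.000 0.000 |mm 145 deg 0
```

View pics/w10.png

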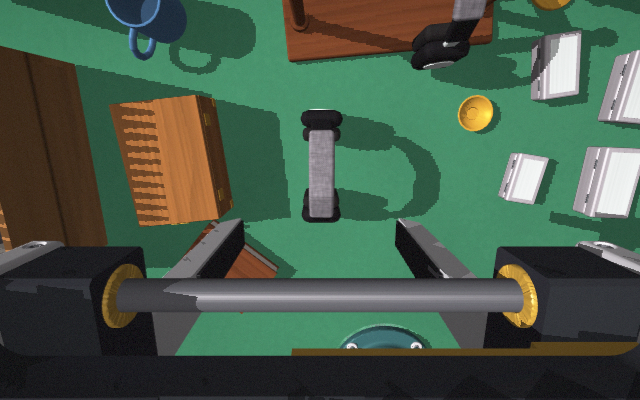

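Emit:
{"api": "servo_tool", "payload": {"targets": "1 0.005 0.008 0.14 0 0 0;1 0.005 0.008 0.28 0 0 0;1 0.005 0.008 0.42 0 0 0;1 0.005 0.008 0.54 0 0 0;1 0.005 0.008 0.66 0 0 0;1 0.005 0.008 0.76 0 0 0;1 0.005 0.008 0.84 0 0 0;1 0.005 0.008 0.88 0 0 0;1 0.005 0.008 0.888 0 0 0;1 0.005 0.008 0.888 0 0 0;1 0.005 0.008 0.888 0 0 0;1 0.005 0.008 0.888 0 0 0"}}

```text
time: 18.23
tool_pos: [0.4411, 0.1224, 0.1461]
ee_rot: [-3.139, 0.0, -1.59]
wrist_force: [-1.7, 0.6, -0.1]
width: 0.0942
```

```bash
python3 -c "
from h import *
cmd([.4388,.1234,.1415],-.018-np.pi/2)"
```

```text
t 18.23 CMD -0.004 0.009 0.018 -0.001 0.000 -0.000 |mm 5 deg 0
```

Emit:
{"api": "servo_tool", "payload": {"targets": "0.5 0 0.009 0.018 0 0 0;0.5 0 0.009 0.018 0 0 0;0.5 0 0.009 0.018 0 0 0;0 0 0.009 0.018 0 0 0;0 0 0.009 0.018 0 0 0;0 0 0.009 0.018 0 0 0;0 0 0.009 0.018 0 0 0;0 0 0.009 0.018 0 0 0;0 0 0.009 0.018 0 0 0;0 0 0.009 0.018 0 0 0;0 0 0.009 0.018 0 0 0;0 0 0.009 0.018 0 0 0"}}

```text
time: 19.23
tool_pos: [0.4376, 0.1224, 0.14]
ee_rot: [-3.142, -0.0, -1.589]
wrist_force: [0.3, 0.2, 0.4]
width: 0.0334
```

Emit:
{"api": "servo_tool", "payload": {"targets": "0 0 0 -0.05 0 0 0;0 0 0 -0.12 0 0 0;0 0 0 -0.2 0 0 0;0 0 0 -0.3 0 0 0;0 0 0 -0.4 0 0 0;0 0 0 -0.5 0 0 0;0 0 0 -0.6 0 0 0;0 0 0 -0.7 0 0 0;0 0 0 -0.78 0 0 0;0 0 0 -0.82 0 0 0;0 0 0 -0.82 0 0 0;0 0 0 -0.82 0 0 0"}}

```text
time: 20.23
tool_pos: [0.4375, 0.1226, 0.3441]
ee_rot: [3.141, -0.0, -1.589]
wrist_force: [0.8, 0.4, -3.1]
width: 0.0336
```

```bash
python3 -c "
from h import *
ps=.069; c=np.array([.6746,.0135]); ey=np.array([-np.sin(ps),np.cos(ps)])
print(c+.055*ey)
cmd(np.r_[c+.055*ey,.348],ps-np.pi/2)"
```

```text
[0.67080801 0.06836912]
t 20.23 CMD 0.200 -0.937 -0.016 0.000 -0.000 -0.028 |mm 240 deg 5
```

Emit:
{"api": "servo_tool", "payload": {"targets": "0 0.02 -0.06 0 0 0 0;0 0.04 -0.16 0 0 0 0;0 0.06 -0.28 0 0 0 -0.01;0 0.1 -0.4 0 0 0 -0.02;0 0.13 -0.52 0 0 0 -0.028;0 0.15 -0.64 0 0 0 -0.028;0 0.17 -0.76 0 0 0 -0.028;0 0.19 -0.86 -0.016 0 0 -0.028;0 0.2 -0.92 -0.016 0 0 -0.028;0 0.2 -0.937 -0.016 0 0 -0.028;0 0.2 -0.937 -0.016 0 0 -0.028;0 0.2 -0.937 -0.016 0 0 -0.028"}}

```text
time: 21.23
tool_pos: [0.6701, 0.0685, 0.3472]
ee_rot: [3.138, 0.0, -1.501]
wrist_force: [0.6, -0.2, -2.5]
width: 0.0335
```

```bash
python3 -c "
from h import *
save('wrist','w11');save('side','s11')
cmd([.6708,.0684,.170],.069-np.pi/2)"
```

```text
t 21.33 CMD 0.002 -0.005 0.717 0.000 0.000 0.000 |mm 179 deg 0
```

View pics/w11.png

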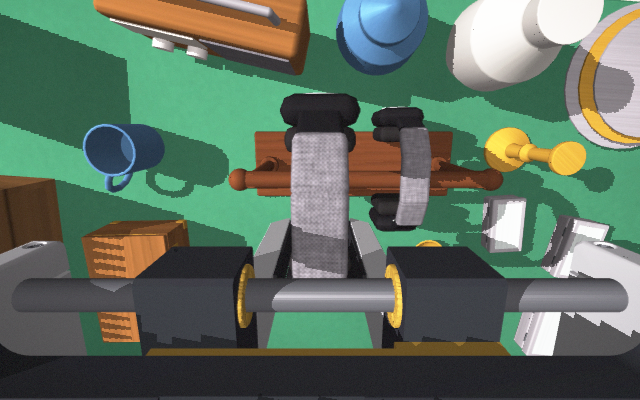

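Emit:
{"api": "servo_tool", "payload": {"targets": "0 0.002 -0.005 0.06 0 0 0;0 0.002 -0.005 0.14 0 0 0;0 0.002 -0.005 0.22 0 0 0;0 0.002 -0.005 0.3 0 0 0;0 0.002 -0.005 0.38 0 0 0;0 0.002 -0.005 0.46 0 0 0;0 0.002 -0.005 0.54 0 0 0;0 0.002 -0.005 0.61 0 0 0;0 0.002 -0.005 0.66 0 0 0;0 0.002 -0.005 0.7 0 0 0;0 0.002 -0.005 0.71 0 0 0;0 0.002 -0.005 0.71 0 0 0"}}

```text
time: 22.33
tool_pos: [0.6716, 0.0679, 0.1712]
ee_rot: [3.141, -0.0, -1.501]
wrist_force: [0.1, -1.1, -1.9]
width: 0.0338
```

Emit:
{"api": "servo_tool", "payload": {"targets": "0 0 0 0.006 0 0 0;0 0 0 0.01 0 0 0;0 0 0 0.014 0 0 0;0 0 0 0.014 0 0 0"}}

```text
time: 22.67
tool_pos: [0.6724, 0.0678, 0.1686]
ee_rot: [-3.141, -0.0, -1.501]
wrist_force: [0.7, 0.2, -3.0]
width: 0.0338
```

Emit:
{"api": "servo_tool", "payload": {"targets": "0 0 0 0.006 0 0 0;0 0 0 0.01 0 0 0;0 0 0 0.01 0 0 0"}}

```text
time: 22.92
tool_pos: [0.6723, 0.0678, 0.1659]
ee_rot: [-3.141, -0.0, -1.501]
wrist_force: [-0.0, 0.9, -0.5]
width: 0.0335
```

Contact with the bar (load gone); release.

Emit:
{"api": "servo_tool", "payload": {"targets": "0.6 0 0 0 0 0 0;0.6 0 0 0 0 0 0;0.6 0 0 0 0 0 0;0.6 0 0 0 0 0 0;0.6 0 0 -0.1 0 0 0;0.6 0 0 -0.2 0 0 0;0.6 0 0 -0.3 0 0 0;0.6 0 0 -0.4 0 0 0;1 0 0 -0.6 0 0 0;1 0 0 -0.7 0 0 0;1 0 0 -0.8 0 0 0;1 0 0 -0.8 0 0 0"}}

```text
time: 23.92
tool_pos: [0.673, 0.0679, 0.3737]
ee_rot: [-3.128, -0.001, -1.501]
wrist_force: [0.7, -0.4, 0.6]
width: 0.0798
```

```bash
python3 -c "
from h import *
save('wrist','w12');s=save('side','s12');cv2.imwrite('pics/s12z.png',cv2.resize(s['image'][100:280,180:400],None,fx=3.4,fy=3.3)[:,:,::-1])
cmd([.36,-.30,.36],-1.57)"
```

```text
t 24.02 CMD 1.381 1.350 0.024 -0.001 -0.000 0.022 |mm 483 deg 4
```

View pics/w12.png

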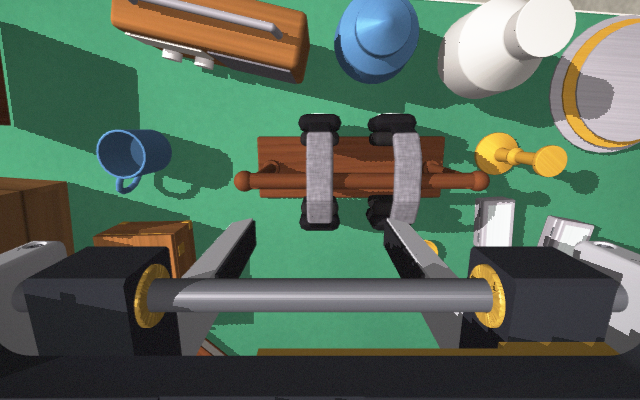

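View pics/s12z.png

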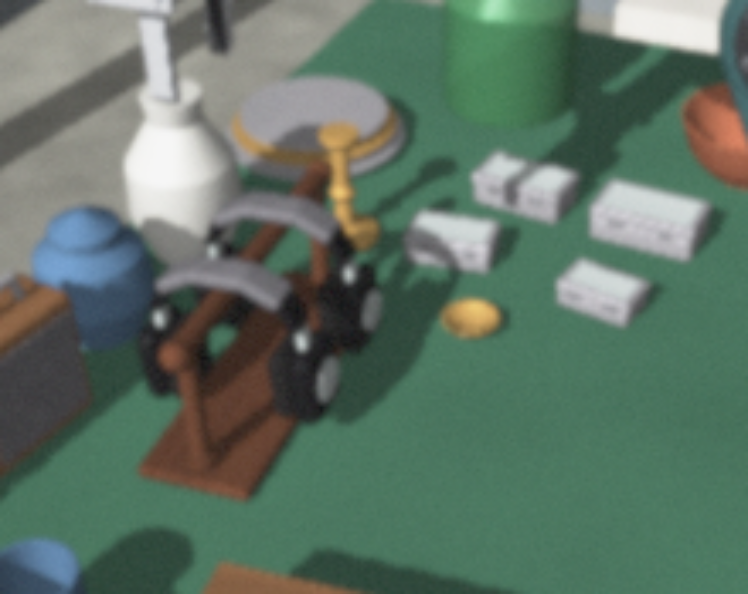

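Emit:
{"api": "servo_tool", "payload": {"targets": "1 0.12 0.12 0 0 0 0;1 0.23 0.23 0 0 0 0;1 0.35 0.35 0 0 0 0;1 0.46 0.46 0 0 0 0.01;1 0.58 0.58 0 0 0 0.02;1 0.7 0.7 0 0 0 0.022;1 0.8 0.8 0 0 0 0.022;1 0.9 0.9 0 0 0 0.022;1 1 1 0 0 0 0.022;1 1 1 0 0 0 0.022;1 1 1 0 0 0 0.022"}}

```text
time: 24.93
tool_pos: [0.4387, -0.1998, 0.3632]
ee_rot: [3.139, 0.002, -1.574]
wrist_force: [-0.9, 0.4, -0.7]
width: 0.0939
```

Emit:
{"api": "servo_tool", "payload": {"targets": "1 0.1 0.1 0 0 0 0;1 0.2 0.2 0.1 0 0 0;1 0.35 0.3 0.2 0 0 0;1 0.5 0.38 0.2 0 0 0;1 0.6 0.38 0.2 0 0 0;1 0.6 0.38 0.2 0 0 0;1 0.6 0.38 0.2 0 0 0;1 0.6 0.38 0.2 0 0 0;1 0.6 0.38 0.2 0 0 0"}}

```text
time: 25.68
tool_pos: [0.3462, -0.3476, 0.3153]
ee_rot: [-3.141, 0.001, -1.568]
wrist_force: [0.4, -0.3, 0.9]
width: 0.0938
```

```bash
cat > tins.py <<'E'
from h import *
import sys
H={1:(.120,.066,.044),2:(.108,.061,.040),3:(.096,.056,.036),4:(.084,.051,.032)}
def tins(fn,thr=190,rows=245):
    s=save('wrist',fn); o=get_obs(); T=wristT(s,o); im=s['image']
    hsv=cv2.cvtColor(im,cv2.COLOR_RGB2HSV)
    m=((im.min(2)>thr)&(hsv[:,:,1]<35)).astype(np.uint8); m[rows:]=0
    cs,_=cv2.findContours(m,0,2)
    for c in cs:
        if cv2.contourArea(c)<600: continue
        r=cv2.minAreaRect(c); best=None
        for k,(l,w,h) in H.items():
            b=np.array([onz(s,p,h,T)[:2] for p in cv2.boxPoints(r)]); e=b[1]-b[0];f=b[2]-b[1]
            if np.linalg.norm(e)<np.linalg.norm(f): e,f=f,e
            le,lf=np.linalg.norm(e),np.linalg.norm(f); err=abs(le-l)+abs(lf-w)
            y=np.arctan2(e[1],e[0]); y=(y+np.pi/2)%np.pi-np.pi/2
            if best is None or err<best[0]: best=(err,k,b.mean(0).round(4),round(y,3),round(le,4),round(lf,4))
        print(np.round(r[0]),best)
if __name__=='__main__':
    o=get_obs();print(o['tool_pos'],o['ee_rot'])
    tins(sys.argv[1])
E
python3 tins.py w13
```

```text
[ 0.34621089 -0.34761566  0.31531054] [-3.14147303e+00  7.28140836e-04 -1.56769775e+00]
[240. 126.] (np.float64(0.026349312530282262), 4, array([ 0.411 , -0.2276]), np.float64(-0.205), np.float64(0.0713), np.float64(0.0374))
[339. 130.] (np.float64(0.009619590283325263), 2, array([ 0.4044, -0.3738]), np.float64(-0.065), np.float64(0.1103), np.float64(0.0537))
[350.  26.] (np.float64(0.017343287046575874), 4, array([ 0.5458, -0.3873]), np.float64(-0.135), np.float64(0.0708), np.float64(0.0469))
```

View pics/w13.png

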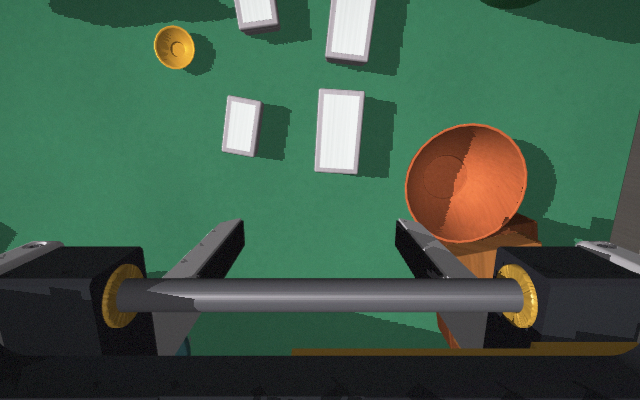

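```bash
python3 -c "
from h import *
cmd([.4045,-.3735,.10],-.065-np.pi/2)
cmd([.4045,-.3735,.012],-.065-np.pi/2)"
```

```text
t 25.73 CMD 0.104 -0.232 0.863 -0.000 -0.000 0.022 |mm 225 deg 4
t 25.73 CMD 0.104 -0.232 1.215 -0.000 -0.000 0.022 |mm 310 deg 4
```

Emit:
{"api": "servo_tool", "payload": {"targets": "1 0.05 -0.12 0.1 0 0 0.01;1 0.104 -0.232 0.2 0 0 0.022;1 0.104 -0.232 0.34 0 0 0.022;1 0.104 -0.232 0.48 0 0 0.022;1 0.104 -0.232 0.62 0 0 0.022;1 0.104 -0.232 0.76 0 0 0.022;1 0.104 -0.232 0.863 0 0 0.022;1 0.104 -0.232 0.863 0 0 0.022;1 0.104 -0.232 0.863 0 0 0.022;1 0.104 -0.232 0.863 0 0 0.022"}}

```text
time: 26.57
tool_pos: [0.4046, -0.3754, 0.1022]
ee_rot: [-3.139, -0.003, -1.638]
wrist_force: [0.2, 0.5, -0.5]
width: 0.0939
```

```bash
python3 -c "
from h import *
save('wrist','w14')
cmd([.4045,-.3735,.012],-.065-np.pi/2)"
```

```text
t 26.62 CMD -0.011 0.004 0.364 -0.001 -0.001 -0.001 |mm 91 deg 0
```

View pics/w14.png

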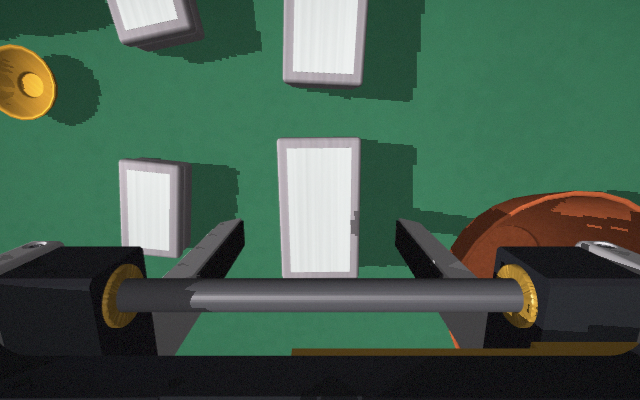

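Emit:
{"api": "servo_tool", "payload": {"targets": "1 -0.008 0.004 0.1 0 0 0;1 -0.008 0.004 0.2 0 0 0;1 -0.008 0.004 0.28 0 0 0;1 -0.008 0.004 0.34 0 0 0;1 -0.008 0.004 0.36 0 0 0;1 -0.008 0.004 0.36 0 0 0;0.5 -0.008 0.004 0.36 0 0 0;0 -0.008 0.004 0.36 0 0 0;0 -0.008 0.004 0.36 0 0 0;0 -0.008 0.004 0.36 0 0 0;0 -0.008 0.004 0.36 0 0 0;0 -0.008 0.004 0.36 0 0 0"}}

```text
time: 27.62
tool_pos: [0.4029, -0.3742, 0.011]
ee_rot: [-3.14, -0.003, -1.639]
wrist_force: [0.4, -1.7, 2.8]
width: 0.0658
```

Emit:
{"api": "servo_tool", "payload": {"targets": "0 0 0 -0.06 0 0 0;0 0 0 -0.15 0 0 0;0 0 0 -0.27 0 0 0;0 0 0 -0.4 0 0 0;0 0 0 -0.53 0 0 0;0 -0.1 0 -0.66 0 0 0;0 -0.23 0 -0.78 0 0 -0.01;0 -0.36 0 -0.82 0 0 -0.02;0 -0.49 0 -0.84 0 0 -0.03;0 -0.62 0 -0.84 0 0 -0.04;0 -0.75 0 -0.84 0 0 -0.049;0 -0.88 0 -0.84 0 0 -0.049"}}

```text
time: 28.62
tool_pos: [0.4166, -0.1514, 0.2187]
ee_rot: [3.14, 0.002, -1.485]
wrist_force: [0.9, -0.0, -3.7]
width: 0.0658
```

Emit:
{"api": "servo_tool", "payload": {"targets": "0 -0.13 0 0 0 0 0;0 -0.26 0 0 0 0 0;0 -0.39 0 0 0 0 0;0 -0.52 0 0 0 0 0;0 -0.65 0 0 0 0 0;0 -0.78 0 0 0 0 0;0 -0.9 0 0 0 0 0;0 -0.98 0 0 0 0 0;0 -1 0 0 0 0 0;0 -1 0 0 0 0 0;0 -1 0 0 0 0 0"}}

```text
time: 29.53
tool_pos: [0.3957, 0.0952, 0.219]
ee_rot: [3.14, -0.001, -1.485]
wrist_force: [0.1, 0.2, -3.4]
width: 0.066
```

```bash
python3 -c "
from h import *
print(get_obs()['tool_pos'])
cmd([.4505,.3594,.18],.086-np.pi/2)"
```

```text
[0.39573433 0.09518875 0.21900811]
t 29.53 CMD -1.034 -0.309 0.155 0.001 -0.000 -0.000 |mm 273 deg 0
```

Emit:
{"api": "servo_tool", "payload": {"targets": "0 -0.1 -0.03 0 0 0 0;0 -0.23 -0.07 0 0 0 0;0 -0.36 -0.11 0 0 0 0;0 -0.49 -0.15 0 0 0 0;0 -0.62 -0.19 0 0 0 0;0 -0.75 -0.23 0 0 0 0;0 -0.86 -0.26 0 0 0 0;0 -0.95 -0.29 0 0 0 0;0 -1 -0.309 0 0 0 0;0 -1 -0.309 0.08 0 0 0;0 -1 -0.309 0.08 0 0 0;0 -1 -0.309 0.08 0 0 0"}}

```text
time: 30.53
tool_pos: [0.4517, 0.3494, 0.1976]
ee_rot: [3.137, -0.003, -1.487]
wrist_force: [-0.2, 0.7, -3.8]
width: 0.066
```

```bash
python3 -c "
from h import *
save('wrist','w15')
cmd([.4505,.3594,.12],.086-np.pi/2)"
```

```text
t 30.58 CMD -0.039 0.003 0.316 0.001 -0.001 -0.001 |mm 80 deg 0
```

View pics/w15.png

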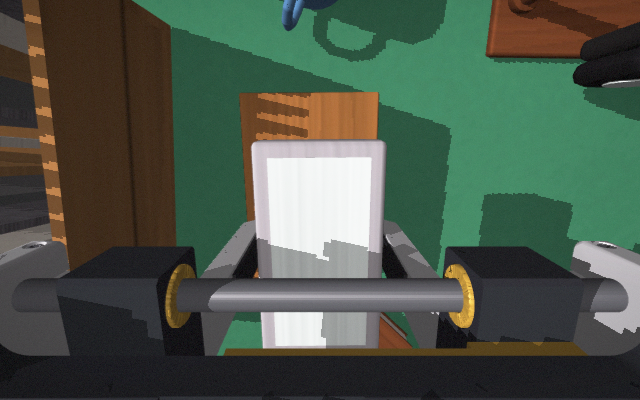

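```bash
python3 -c "
from h import *
s=vision.snapshot('wrist');o=get_obs();T=wristT(s,o)
a,b=[onz(s,p,.082,T)[:2] for p in((240.5,93),(379,93))];print(a,b,np.linalg.norm(a-b)); e=(a-b)/np.linalg.norm(a-b); y=np.arctan2(-e[0],e[1]); print(y,(a+b)/2-.095*np.array([np.cos(y),np.sin(y)]))"
```

```text
[0.54142699 0.43292202] [0.55202874 0.3046559 ] 0.1287035080165722
0.08246687318903524 [0.45205072 0.36096349]
```

Emit:
{"api": "servo_tool", "payload": {"targets": "0 -0.03 0.005 0.08 0 0 0;0 -0.042 0.005 0.16 0 0 0;0 -0.042 0.005 0.24 0 0 0;0 -0.042 0.005 0.316 0 0 0;0 -0.042 0.005 0.316 0 0 0;0 -0.042 0.005 0.316 0 0 0;0 -0.042 0.005 0.316 0 0 0"}}

```text
time: 31.22
tool_pos: [0.4507, 0.3618, 0.1228]
ee_rot: [-3.139, 0.001, -1.486]
wrist_force: [-0.3, -0.4, -2.6]
width: 0.0656
```

```bash
python3 -c "
from h import *
cmd([.4505,.3598,.0945],.084-np.pi/2)"
```

```text
t 31.22 CMD 0.008 0.002 0.113 -0.001 0.000 0.000 |mm 28 deg 0
```

Emit:
{"api": "servo_tool", "payload": {"targets": "0 0.006 0 0.04 0 0 0;0 0.006 0 0.08 0 0 0;0 0.006 0 0.1 0 0 0;0 0.006 0 0.11 0 0 0;0 0.006 0 0.113 0 0 0;0 0.006 0 0.113 0 0 0"}}

```text
time: 31.72
tool_pos: [0.4496, 0.36, 0.093]
ee_rot: [3.141, -0.001, -1.486]
wrist_force: [-3.4, -1.2, 1.8]
width: 0.0658
```

Emit:
{"api": "servo_tool", "payload": {"targets": "0.9 0 0 0 0 0 0;0.9 0 0 0 0 0 0;0.9 0 0 0 0 0 0;0.9 0 0 0 0 0 0;0.9 0 0 -0.1 0 0 0;1 0 0 -0.22 0 0 0;1 0 0 -0.36 0 0 0;1 0 0.1 -0.5 0 0 0;1 0 0.2 -0.64 0 0 0;1 0 0.3 -0.7 0 0 0;1 0 0.3 -0.7 0 0 0;1 0 0.3 -0.7 0 0 0"}}

```text
time: 32.72
tool_pos: [0.3751, 0.3545, 0.2698]
ee_rot: [-3.137, 0.003, -1.484]
wrist_force: [0.1, -0.5, -0.7]
width: 0.0938
```

```bash
cat > stk.py <<'E'
from h import *
import sys
def stk(fn,z):
    s=save('wrist',fn); o=get_obs(); T=wristT(s,o); im=s['image']
    hsv=cv2.cvtColor(im,cv2.COLOR_RGB2HSV)
    m=((im.min(2)>200)&(hsv[:,:,1]<35)).astype(np.uint8); m[245:]=0;m[:, :150]=0;m[:,460:]=0
    cs,_=cv2.findContours(m,0,2)
    for c in cs:
        if cv2.contourArea(c)<500: continue
        r=cv2.minAreaRect(cv2.convexHull(c)); b=np.array([onz(s,p,z,T)[:2] for p in cv2.boxPoints(r)]); e=b[1]-b[0];f=b[2]-b[1]
        if np.linalg.norm(e)<np.linalg.norm(f): e,f=f,e
        y=np.arctan2(e[1],e[0]); y=(y+np.pi/2)%np.pi-np.pi/2
        d=b.mean(0)-[.452,.360]; print(np.round(r[0]),b.mean(0).round(4),'yaw',round(y,3),np.linalg.norm(e).round(4),np.linalg.norm(f).round(4),'err mm',(d*1e3).round(1))
stk(sys.argv[1],float(sys.argv[2]))
E
python3 stk.py w16 .126
```

```text
[320. 115.] [0.4491 0.3622] yaw 0.108 0.1146 0.0617 err mm [-2.9  2.2]
```

View pics/w16.png

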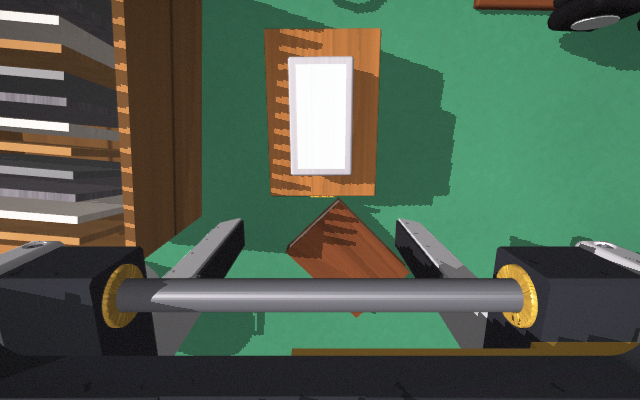

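Emit:
{"api": "servo_tool", "payload": {"targets": "1 0.1 0 -0.1 0 0 0;1 0.25 0 -0.2 0 0 0;1 0.41 0 -0.2 0 0 0;1 0.57 0 -0.2 0 0 0;1 0.73 0 -0.2 0 0 0;1 0.89 0 -0.2 0 0 0;1 1 0 -0.2 0 0 -0.02;1 1 0 -0.2 0 0 -0.03;1 1 0 -0.2 0 0 -0.03"}}

```text
time: 33.52
tool_pos: [0.3969, 0.1027, 0.3152]
ee_rot: [3.138, -0.0, -1.396]
wrist_force: [0.1, -0.6, 0.5]
width: 0.094
```

Emit:
{"api": "servo_tool", "payload": {"targets": "1 0.15 0 0 0 0 0;1 0.31 0 0 0 0 0;1 0.47 0 0 0 0 0;1 0.63 0 0 0 0 0;1 0.79 0 0 0 0 0;1 0.95 0 0 0 0 0;1 1 0 0 0 0 0;1 1 0 0 0 0 0;1 1 0 0 0 0 0"}}

```text
time: 34.27
tool_pos: [0.4412, -0.1409, 0.3159]
ee_rot: [3.139, 0.003, -1.392]
wrist_force: [0.4, 0.3, 0.7]
width: 0.0939
```

```bash
python3 -c "
from h import *
print(get_obs()['tool_pos'])
cmd([.487,-.37,.30],-.10-np.pi/2)"
```

```text
[ 0.44119994 -0.14093301  0.3159095 ]
t 34.27 CMD 0.934 -0.018 0.061 0.001 0.001 0.089 |mm 234 deg 16
```

Emit:
{"api": "servo_tool", "payload": {"targets": "1 0.15 0 0 0 0 0.02;1 0.31 0 0.06 0 0 0.05;1 0.47 0 0.06 0 0 0.07;1 0.63 -0.018 0.06 0 0 0.089;1 0.79 -0.018 0.06 0 0 0.089;1 0.934 -0.018 0.06 0 0 0.089;1 0.934 -0.018 0.06 0 0 0.089;1 0.934 -0.018 0.06 0 0 0.089;1 0.934 -0.018 0.06 0 0 0.089"}}

```text
time: 35.02
tool_pos: [0.488, -0.3681, 0.3025]
ee_rot: [3.141, 0.001, -1.668]
wrist_force: [0.8, 0.4, -0.2]
width: 0.094
```

```bash
python3 tins.py w17
```

```text
[ 0.48795966 -0.36805778  0.30247825] [ 3.14140798e+00  1.18478714e-03 -1.66839529e+00]
[330. 120.] (np.float64(0.009643846650282853), 3, array([ 0.5575, -0.3881]), np.float64(-0.077), np.float64(0.0982), np.float64(0.0486))
[233. 105.] (np.float64(0.00974294817119814), 4, array([ 0.5922, -0.2526]), np.float64(0.131), np.float64(0.0847), np.float64(0.042))
```

View pics/w17.png

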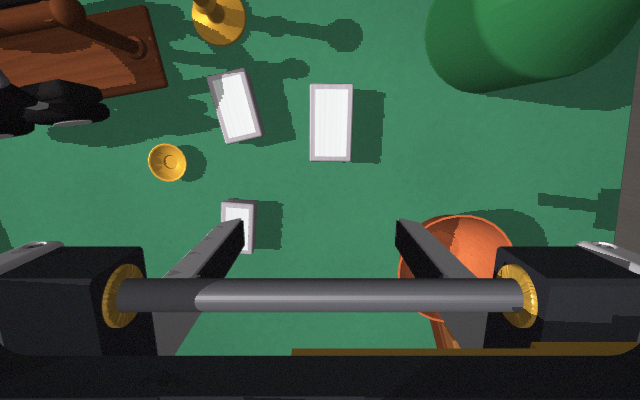

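```bash
python3 -c "
from h import *
cmd([.5572,-.3878,.10],-.085-np.pi/2)"
```

```text
t 35.07 CMD 0.053 -0.283 0.813 -0.000 0.000 -0.004 |mm 216 deg 1
```

Emit:
{"api": "servo_tool", "payload": {"targets": "1 0.03 -0.12 0.1 0 0 0;1 0.053 -0.24 0.2 0 0 -0.004;1 0.053 -0.283 0.34 0 0 -0.004;1 0.053 -0.283 0.48 0 0 -0.004;1 0.053 -0.283 0.62 0 0 -0.004;1 0.053 -0.283 0.76 0 0 -0.004;1 0.053 -0.283 0.813 0 0 -0.004;1 0.053 -0.283 0.813 0 0 -0.004;1 0.053 -0.283 0.813 0 0 -0.004;1 0.053 -0.283 0.813 0 0 -0.004"}}

```text
time: 35.9
tool_pos: [0.5579, -0.391, 0.1034]
ee_rot: [-3.136, -0.004, -1.657]
wrist_force: [0.9, 0.1, 0.2]
width: 0.0936
```

```bash
python3 -c "
from h import *
save('wrist','w18')
cmd([.5572,-.3878,.010],-.085-np.pi/2)"
```

```text
t 35.95 CMD -0.015 0.006 0.375 -0.002 -0.001 -0.001 |mm 94 deg 0
```

View pics/w18.png

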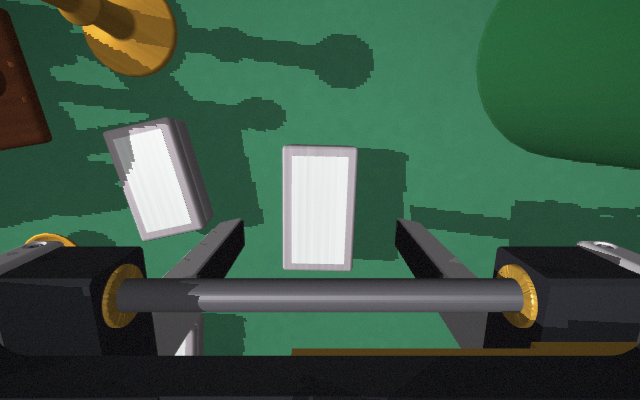

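Emit:
{"api": "servo_tool", "payload": {"targets": "1 -0.012 0.006 0.1 0 0 0;1 -0.012 0.006 0.2 0 0 0;1 -0.012 0.006 0.28 0 0 0;1 -0.012 0.006 0.34 0 0 0;1 -0.012 0.006 0.37 0 0 0;1 -0.012 0.006 0.372 0 0 0;0.5 -0.012 0.006 0.372 0 0 0;0 -0.012 0.006 0.372 0 0 0;0 -0.012 0.006 0.372 0 0 0;0 -0.012 0.006 0.372 0 0 0;0 -0.012 0.006 0.372 0 0 0;0 -0.012 0.006 0.372 0 0 0"}}

```text
time: 36.95
tool_pos: [0.5555, -0.3886, 0.0075]
ee_rot: [-3.14, -0.003, -1.658]
wrist_force: [-0.8, -1.5, 2.1]
width: 0.0609
```

Emit:
{"api": "servo_tool", "payload": {"targets": "0 0 0 -0.06 0 0 0;0 0 0 -0.15 0 0 0;0 0 0 -0.27 0 0 0;0 0 0 -0.4 0 0 0;0 0 0 -0.53 0 0 0;0 -0.1 0.05 -0.66 0 0 0;0 -0.23 0.1 -0.78 0 0 -0.01;0 -0.36 0.16 -0.9 0 0 -0.02;0 -0.49 0.22 -0.95 0 0 -0.03;0 -0.62 0.28 -0.96 0 0 -0.04;0 -0.75 0.34 -0.96 0 0 -0.054;0 -0.88 0.36 -0.96 0 0 -0.054"}}

```text
time: 37.95
tool_pos: [0.4827, -0.1584, 0.2469]
ee_rot: [-3.141, -0.0, -1.488]
wrist_force: [0.3, 0.7, -2.6]
width: 0.061
```

Emit:
{"api": "servo_tool", "payload": {"targets": "0 -0.13 0 0 0 0 0;0 -0.26 0 0 0 0 0;0 -0.39 0 0 0 0 0;0 -0.52 0 0 0 0 0;0 -0.65 0 0 0 0 0;0 -0.78 0 0 0 0 0;0 -0.9 0 0 0 0 0;0 -0.98 0 0 0 0 0;0 -1 0 0 0 0 0;0 -1 0 0 0 0 0;0 -1 0 0 0 0 0"}}

```text
time: 38.87
tool_pos: [0.4638, 0.0884, 0.2457]
ee_rot: [3.141, -0.001, -1.488]
wrist_force: [-0.2, -0.8, -2.4]
width: 0.0608
```

```bash
python3 -c "
from h import *
print(get_obs()['tool_pos'])
cmd([.4503,.3598,.22],.084-np.pi/2)"
```

```text
[0.46375642 0.08836534 0.24572834]
t 38.87 CMD -1.087 -0.036 0.102 0.000 -0.000 -0.001 |mm 273 deg 0
```

Emit:
{"api": "servo_tool", "payload": {"targets": "0 -0.1 0 0 0 0 0;0 -0.23 0 0 0 0 0;0 -0.36 0 0 0 0 0;0 -0.49 -0.02 0 0 0 0;0 -0.62 -0.02 0 0 0 0;0 -0.75 -0.036 0 0 0 0;0 -0.86 -0.036 0 0 0 0;0 -0.95 -0.036 0 0 0 0;0 -1 -0.036 0 0 0 0;0 -1 -0.036 0.08 0 0 0;0 -1 -0.036 0.1 0 0 0;0 -1 -0.036 0.1 0 0 0"}}

```text
time: 39.87
tool_pos: [0.452, 0.3368, 0.2185]
ee_rot: [3.137, -0.003, -1.49]
wrist_force: [-0.1, 0.1, -2.9]
width: 0.0608
```

```bash
python3 -c "
from h import *
save('wrist','w19')
cmd([.4503,.3600,.16],.084-np.pi/2)"
```

```text
t 39.92 CMD -0.093 0.001 0.239 0.001 -0.001 -0.001 |mm 64 deg 0
```

View pics/w19.png

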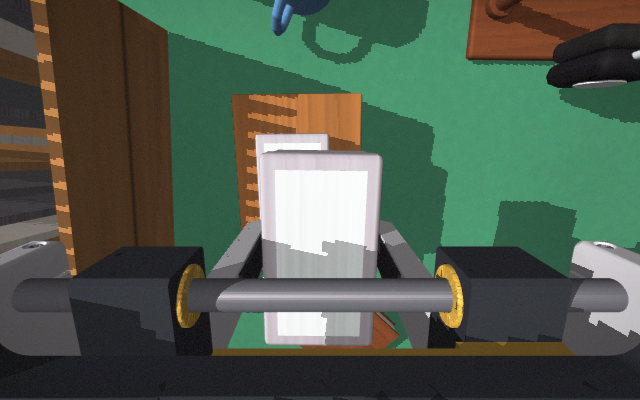

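Emit:
{"api": "servo_tool", "payload": {"targets": "0 -0.05 0 0.05 0 0 0;0 -0.09 0 0.12 0 0 0;0 -0.093 0 0.18 0 0 0;0 -0.093 0 0.23 0 0 0;0 -0.093 0 0.239 0 0 0;0 -0.093 0 0.239 0 0 0;0 -0.093 0 0.239 0 0 0"}}

```text
time: 40.5
tool_pos: [0.451, 0.3619, 0.1622]
ee_rot: [-3.14, 0.0, -1.489]
wrist_force: [0.7, 0.4, -1.7]
width: 0.0608
```

```bash
python3 -c "
from h import *
cmd([.4503,.3600,.135],.084-np.pi/2)"
```

```text
t 40.5 CMD 0.008 0.004 0.109 -0.000 0.000 -0.001 |mm 27 deg 0
```

Emit:
{"api": "servo_tool", "payload": {"targets": "0 0.006 0 0.04 0 0 0;0 0.006 0 0.08 0 0 0;0 0.006 0 0.1 0 0 0;0 0.006 0 0.107 0 0 0;0 0.006 0 0.107 0 0 0;0 0.006 0 0.107 0 0 0"}}

```text
time: 41.0
tool_pos: [0.4507, 0.3604, 0.1346]
ee_rot: [-3.142, 0.0, -1.489]
wrist_force: [0.1, 0.7, -3.7]
width: 0.061
```

Emit:
{"api": "servo_tool", "payload": {"targets": "0 0 0 0.004 0 0 0;0 0 0 0.006 0 0 0;0 0 0 0.006 0 0 0"}}

```text
time: 41.25
tool_pos: [0.4509, 0.3606, 0.1336]
ee_rot: [-3.141, 0.0, -1.489]
wrist_force: [-0.4, 0.2, -1.3]
width: 0.0608
```

Contact beginning (load dropping); release and look.

Emit:
{"api": "servo_tool", "payload": {"targets": "0.9 0 0 0 0 0 0;0.9 0 0 0 0 0 0;0.9 0 0 0 0 0 0;0.9 0 0 0 0 0 0;0.9 0 0 -0.1 0 0 0;1 0 0 -0.22 0 0 0;1 0 0 -0.36 0 0 0;1 0 0.1 -0.5 0 0 0;1 0 0.2 -0.64 0 0 0;1 0 0.3 -0.7 0 0 0;1 0 0.3 -0.7 0 0 0;1 0 0.3 -0.7 0 0 0"}}

```text
time: 42.25
tool_pos: [0.3758, 0.3548, 0.3108]
ee_rot: [-3.137, 0.003, -1.487]
wrist_force: [-0.2, 0.1, -0.2]
width: 0.0943
```

```bash
python3 stk.py w20 .166
```

```text
[320. 115.] [0.4505 0.3613] yaw 0.104 0.1029 0.0562 err mm [-1.5  1.3]
```

View pics/w20.png

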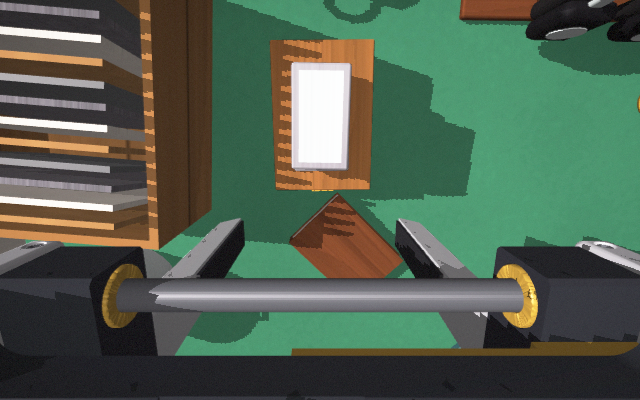

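Emit:
{"api": "servo_tool", "payload": {"targets": "1 0.1 0 -0.1 0 0 0;1 0.25 0 -0.1 0 0 0;1 0.41 0 -0.1 0 0 0;1 0.57 0 -0.1 0 0 0;1 0.73 0 -0.1 0 0 0;1 0.89 0 -0.1 0 0 0;1 1 -0.1 -0.1 0 0 0;1 1 -0.2 -0.1 0 0 0;1 1 -0.2 -0.1 0 0 0"}}

```text
time: 43.05
tool_pos: [0.4494, 0.1067, 0.3288]
ee_rot: [3.136, -0.001, -1.494]
wrist_force: [0.6, -0.0, -0.2]
width: 0.0938
```

Emit:
{"api": "servo_tool", "payload": {"targets": "1 0.15 0 0 0 0 0;1 0.31 0 0 0 0 0;1 0.47 -0.05 0 0 0 0;1 0.63 -0.1 0 0 0 0;1 0.79 -0.15 0 0 0 0;1 0.95 -0.2 0 0 0 0;1 1 -0.2 0 0 0 0;1 1 -0.2 0 0 0 0;1 1 -0.2 0 0 0 0"}}

```text
time: 43.8
tool_pos: [0.5163, -0.1359, 0.3312]
ee_rot: [3.138, 0.002, -1.49]
wrist_force: [-0.4, 0.5, -0.2]
width: 0.0939
```

```bash
python3 -c "
from h import *
print(get_obs()['tool_pos'])
cmd([.515,-.24,.28],.131-np.pi/2)"
```

```text
[ 0.51634607 -0.13587272  0.33121533]
t 43.8 CMD 0.415 0.038 0.204 0.001 0.001 -0.016 |mm 116 deg 3
```

Emit:
{"api": "servo_tool", "payload": {"targets": "1 0.14 0.01 0.05 0 0 0;1 0.28 0.03 0.1 0 0 -0.016;1 0.415 0.038 0.2 0 0 -0.016;1 0.415 0.038 0.2 0 0 -0.016;1 0.415 0.038 0.2 0 0 -0.016;1 0.415 0.038 0.2 0 0 -0.016;1 0.415 0.038 0.2 0 0 -0.016"}}

```text
time: 44.38
tool_pos: [0.5163, -0.2381, 0.285]
ee_rot: [-3.139, -0.001, -1.436]
wrist_force: [-0.1, 1.0, 0.5]
width: 0.094
```

```bash
python3 tins.py w21
```

```text
[ 0.5162964  -0.23807343  0.28503157] [-3.13915125e+00 -1.11958830e-03 -1.43563025e+00]
[340. 120.] (np.float64(0.009948174080968819), 4, array([ 0.5927, -0.2547]), np.float64(0.082), np.float64(0.0858), np.float64(0.0428))
```

View pics/w21.png

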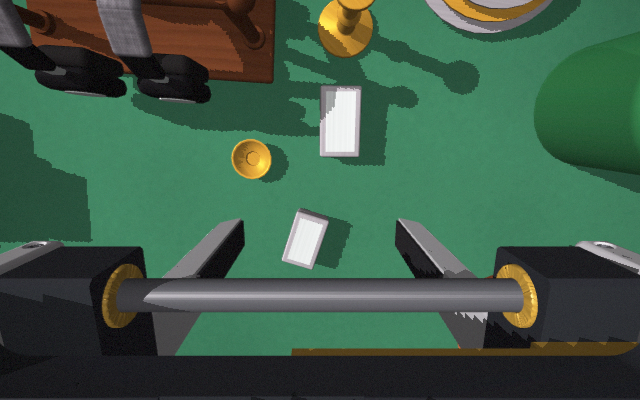

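```bash
python3 -c "
from h import *
s=vision.snapshot('wrist');o=get_obs();T=wristT(s,o);im=s['image']
print('dish',onz(s,(251,159),.012,T),'cs',onz(s,(347,28),.0,T))
cv2.imwrite('pics/w21z.png',cv2.resize(im[75:170,300:380],None,fx=6,fy=6,interpolation=cv2.INTER_CUBIC)[:,:,::-1])"
```

```text
dish [ 0.52056875 -0.13397763  0.012     ] cs [ 0.7181595  -0.24841113  0.        ]
```

View pics/w21z.png

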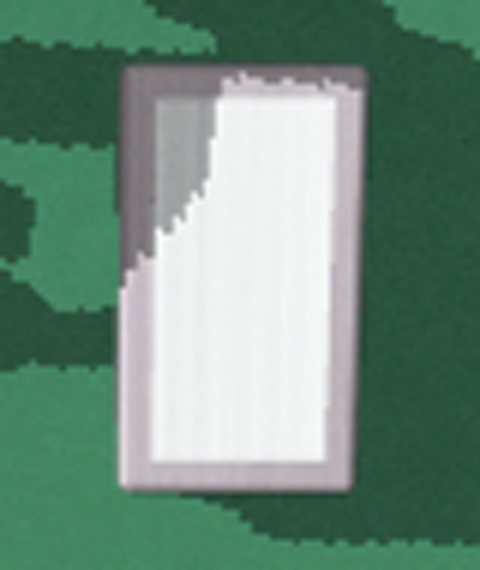

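```bash
python3 -c "
from h import *
s=vision.snapshot('wrist');o=get_obs();T=wristT(s,o)
b=np.array([onz(s,(300+u/6,75+v/6),.036,T)[:2] for u,v in((155,97),(337,98),(325,462),(150,462))]);f=b[0]+b[1]-b[2]-b[3];y=np.arctan2(f[1],f[0]);print(b.mean(0),y)
c=b.mean(0); cmd([*c,.10],y-np.pi/2)"
```

```text
[ 0.58999452 -0.25598274] 0.12516925378180166
t 44.53 CMD 0.107 -0.281 0.740 -0.001 -0.001 0.003 |mm 200 deg 1
```

Emit:
{"api": "servo_tool", "payload": {"targets": "0.85 0.05 -0.13 0.1 0 0 0;0.85 0.105 -0.26 0.2 0 0 0.003;0.85 0.105 -0.281 0.32 0 0 0.003;0.85 0.105 -0.281 0.46 0 0 0.003;0.85 0.105 -0.281 0.6 0 0 0.003;0.85 0.105 -0.281 0.7 0 0 0.003;0.85 0.105 -0.281 0.74 0 0 0.003;0.85 0.105 -0.281 0.74 0 0 0.003;0.85 0.105 -0.281 0.74 0 0 0.003;0.85 0.105 -0.281 0.74 0 0 0.003"}}

```text
time: 45.37
tool_pos: [0.5904, -0.2574, 0.1015]
ee_rot: [-3.137, -0.003, -1.447]
wrist_force: [0.0, -0.6, 0.5]
width: 0.0799
```

```bash
python3 -c "
from h import *
save('wrist','w22')
cmd([.590,-.2557,.009],.122-np.pi/2)"
```

```text
t 45.42 CMD -0.009 0.003 0.371 -0.002 -0.001 0.000 |mm 93 deg 0
```

View pics/w22.png

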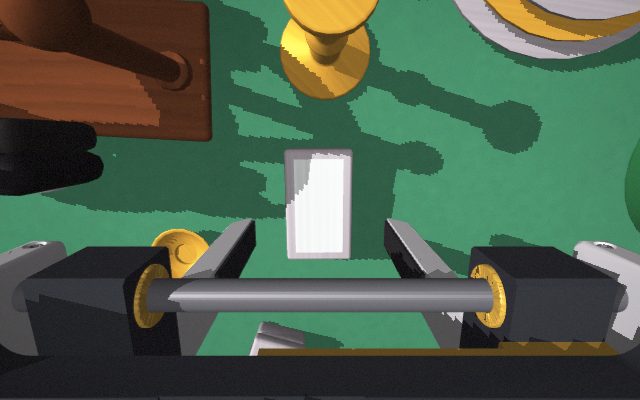

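Emit:
{"api": "servo_tool", "payload": {"targets": "0.85 -0.007 0.003 0.1 0 0 0;0.85 -0.007 0.003 0.2 0 0 0;0.85 -0.007 0.003 0.28 0 0 0;0.85 -0.007 0.003 0.34 0 0 0;0.85 -0.007 0.003 0.366 0 0 0;0.85 -0.007 0.003 0.366 0 0 0;0.5 -0.007 0.003 0.366 0 0 0;0 -0.007 0.003 0.366 0 0 0;0 -0.007 0.003 0.366 0 0 0;0 -0.007 0.003 0.366 0 0 0;0 -0.007 0.003 0.366 0 0 0;0 -0.007 0.003 0.366 0 0 0"}}

```text
time: 46.42
tool_pos: [0.5889, -0.2562, 0.0085]
ee_rot: [-3.139, -0.003, -1.448]
wrist_force: [-0.0, -2.0, 5.1]
width: 0.0559
```

Emit:
{"api": "servo_tool", "payload": {"targets": "0 0 0 -0.06 0 0 0;0 0 0 -0.15 0 0 0;0 0 0 -0.27 0 0 0;0 0 0 -0.4 0 0 0;0 0 0 -0.53 0 0 0;0 0 0 -0.66 0 0 0;0 0 0.06 -0.78 0 0 0;0 -0.1 0.12 -0.88 0 0 0;0 -0.2 0.2 -0.96 0 0 0.005;0 -0.32 0.26 -1 0 0 0.011;0 -0.44 0.32 -1 0 0 0.011;0 -0.52 0.38 -1 0 0 0.011"}}

```text
time: 47.42
tool_pos: [0.4764, -0.1354, 0.2572]
ee_rot: [-3.141, 0.001, -1.481]
wrist_force: [0.8, -0.2, -2.6]
width: 0.0558
```

Emit:
{"api": "servo_tool", "payload": {"targets": "0 -0.13 0 0 0 0 0;0 -0.26 0 0 0 0 0;0 -0.39 0 0 0 0 0;0 -0.52 0 0 0 0 0;0 -0.65 0 0 0 0 0;0 -0.78 0 0 0 0 0;0 -0.9 0 0 0 0 0;0 -0.98 0 0 0 0 0;0 -1 0 0 0 0 0;0 -1 0 0 0 0 0;0 -1 0 0 0 0 0"}}

```text
time: 48.33
tool_pos: [0.4552, 0.1108, 0.256]
ee_rot: [3.14, -0.001, -1.482]
wrist_force: [-0.1, -1.3, -2.6]
width: 0.0557
```

```bash
python3 -c "
from h import *
print(get_obs()['tool_pos'])
cmd([.4505,.3600,.25],.084-np.pi/2)"
```

```text
[0.45518311 0.11081613 0.25602565]
t 48.33 CMD -0.994 -0.070 0.023 0.000 -0.000 0.001 |mm 249 deg 0
```

Emit:
{"api": "servo_tool", "payload": {"targets": "0 -0.1 0 0 0 0 0;0 -0.23 0 0 0 0 0;0 -0.36 0 0 0 0 0;0 -0.49 -0.03 0 0 0 0;0 -0.62 -0.05 0 0 0 0;0 -0.75 -0.07 0 0 0 0;0 -0.86 -0.07 0 0 0 0;0 -0.95 -0.07 0 0 0 0;0 -0.994 -0.07 0.023 0 0 0;0 -0.994 -0.07 0.023 0 0 0;0 -0.994 -0.07 0.023 0 0 0;0 -0.994 -0.07 0.023 0 0 0"}}

```text
time: 49.33
tool_pos: [0.4515, 0.3585, 0.2507]
ee_rot: [3.141, -0.001, -1.484]
wrist_force: [0.5, 0.0, -2.0]
width: 0.0556
```

```bash
python3 -c "
from h import *
save('wrist','w23')
cmd([.4505,.3600,.20],.084-np.pi/2)"
```

```text
t 49.38 CMD -0.006 0.004 0.204 -0.000 -0.000 0.001 |mm 51 deg 0
```

View pics/w23.png

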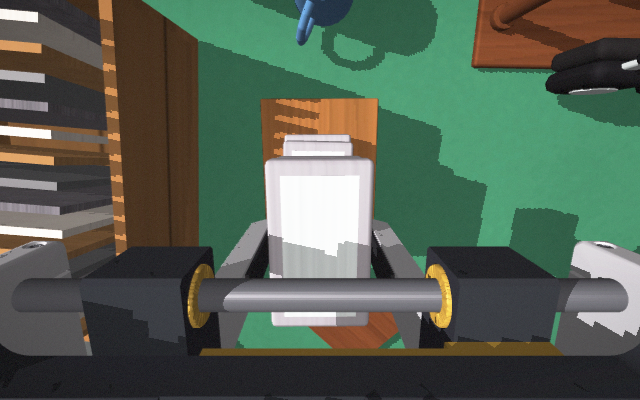

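Stack below is intact and the tin lines up. Lower to 0.1755.

Emit:
{"api": "servo_tool", "payload": {"targets": "0 -0.006 0.004 0.06 0 0 0;0 -0.006 0.004 0.12 0 0 0;0 -0.006 0.004 0.18 0 0 0;0 -0.006 0.004 0.23 0 0 0;0 -0.006 0.004 0.265 0 0 0;0 -0.006 0.004 0.285 0 0 0;0 -0.006 0.004 0.295 0 0 0;0 -0.006 0.004 0.295 0 0 0;0 -0.006 0.004 0.295 0 0 0"}}

```text
time: 50.13
tool_pos: [0.4502, 0.3619, 0.178]
ee_rot: [-3.14, 0.0, -1.482]
wrist_force: [0.3, -0.0, -2.8]
width: 0.0558
```

Emit:
{"api": "servo_tool", "payload": {"targets": "0 0.006 -0.002 0.004 0 0 0;0 0.006 -0.002 0.008 0 0 0;0 0.006 -0.002 0.012 0 0 0;0 0.006 -0.002 0.012 0 0 0;0 0.006 -0.002 0.012 0 0 0"}}

```text
time: 50.55
tool_pos: [0.4507, 0.3604, 0.1746]
ee_rot: [-3.141, 0.0, -1.482]
wrist_force: [-0.8, 1.1, -0.6]
width: 0.0559
```

Emit:
{"api": "servo_tool", "payload": {"targets": "0.85 0 0 0 0 0 0;0.85 0 0 0 0 0 0;0.85 0 0 0 0 0 0;0.85 0 0 0 0 0 0;0.9 0 0 -0.1 0 0 0;1 0 0 -0.22 0 0 0;1 0 0 -0.36 0 0 0;1 0 0.1 -0.5 0 0 0;1 0 0.2 -0.64 0 0 0;1 0 0.3 -0.7 0 0 0;1 0 0.3 -0.7 0 0 0;1 0 0.3 -0.7 0 0 0"}}

```text
time: 51.55
tool_pos: [0.3755, 0.3541, 0.3519]
ee_rot: [-3.136, 0.003, -1.481]
wrist_force: [-0.2, -0.1, -1.1]
width: 0.094
```

```bash
python3 stk.py w24 .202
```

```text
[320. 115.] [0.4506 0.3623] yaw 0.107 0.0945 0.0512 err mm [-1.4  2.3]
```

Emit:
{"api": "servo_tool", "payload": {"targets": "1 0.1 0 -0.1 0 0 0;1 0.25 0 -0.1 0 0 0;1 0.41 0 -0.1 0 0 0;1 0.57 0 -0.1 0 0 0;1 0.73 0 -0.1 0 0 0;1 0.89 0 -0.1 0 0 0;1 1 0 -0.1 0 0 0;1 1 0 -0.1 0 0 0;1 1 0 -0.1 0 0 0"}}

```text
time: 52.35
tool_pos: [0.3984, 0.1033, 0.3721]
ee_rot: [3.138, 0.0, -1.487]
wrist_force: [-0.2, 0.7, -0.5]
width: 0.0939
```

Emit:
{"api": "servo_tool", "payload": {"targets": "1 0.15 0 0 0 0 0;1 0.31 0 0 0 0 0;1 0.47 0.05 0 0 0 0;1 0.63 0.1 0.1 0 0 0.02;1 0.79 0.2 0.2 0 0 0.05;1 0.95 0.25 0.2 0 0 0.08;1 1 0.25 0.2 0 0 0.08;1 1 0.25 0.2 0 0 0.08;1 1 0.25 0.2 0 0 0.08"}}

```text
time: 53.1
tool_pos: [0.3579, -0.15, 0.3226]
ee_rot: [3.138, 0.002, -1.735]
wrist_force: [-0.4, 0.4, 0.5]
width: 0.0942
```

```bash
python3 tins.py w25; python3 -c "
from h import *
cmd([.34,-.225,.27],-.19-np.pi/2)"
```

```text
[ 0.35793113 -0.14996662  0.32255226] [ 3.13844440e+00  2.08027430e-03 -1.73507543e+00]
[364. 125.] (np.float64(0.010328044942487333), 4, array([ 0.4108, -0.2234]), np.float64(-0.211), np.float64(0.0805), np.float64(0.0442))
t 53.15 CMD 0.311 0.023 0.213 0.001 0.001 0.009 |mm 94 deg 2
```

View pics/w25.png

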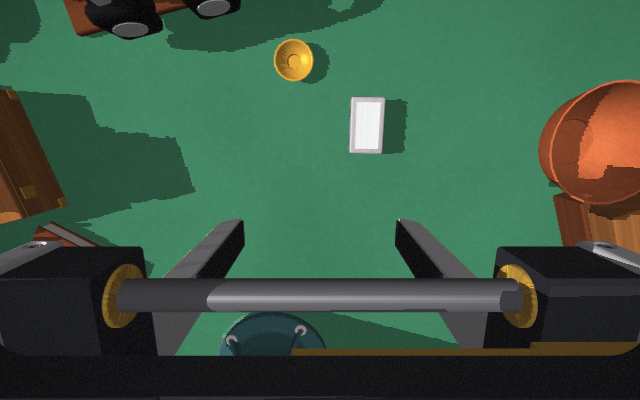

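View pics/w24.png

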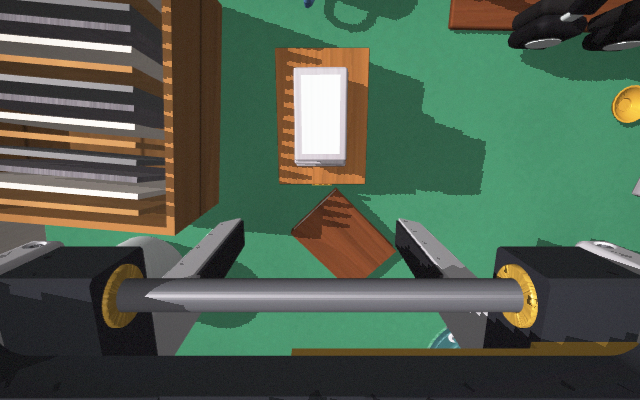

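```bash
python3 -c "
from h import *
cmd([.4108,-.2245,.12],-.203-np.pi/2)"
```

```text
t 53.15 CMD 0.265 -0.258 0.812 0.001 0.001 0.013 |mm 223 deg 2
```

Emit:
{"api": "servo_tool", "payload": {"targets": "0.85 0.13 -0.13 0.1 0 0 0;0.85 0.265 -0.258 0.2 0 0 0.013;0.85 0.265 -0.258 0.34 0 0 0.013;0.85 0.265 -0.258 0.48 0 0 0.013;0.85 0.265 -0.258 0.62 0 0 0.013;0.85 0.265 -0.258 0.75 0 0 0.013;0.85 0.265 -0.258 0.812 0 0 0.013;0.85 0.265 -0.258 0.812 0 0 0.013;0.85 0.265 -0.258 0.812 0 0 0.013;0.85 0.265 -0.258 0.812 0 0 0.013"}}

```text
time: 53.98
tool_pos: [0.4123, -0.2253, 0.1231]
ee_rot: [-3.139, -0.001, -1.772]
wrist_force: [0.1, -0.8, 1.3]
width: 0.0797
```

```bash
python3 tins.py w26; python3 -c "
from h import *
cmd([.4108,-.2245,.007],-.203-np.pi/2)"
```

```text
[ 0.41233564 -0.22530112  0.12311842] [-3.13854148e+00 -1.12397595e-03 -1.77214926e+00]
[324. 198.] (np.float64(0.023400822556155852), 4, array([ 0.4121, -0.2283]), np.float64(-0.183), np.float64(0.0734), np.float64(0.0382))
t 54.03 CMD -0.004 0.009 0.467 -0.001 -0.001 0.000 |mm 117 deg 0
```

View pics/w26.png

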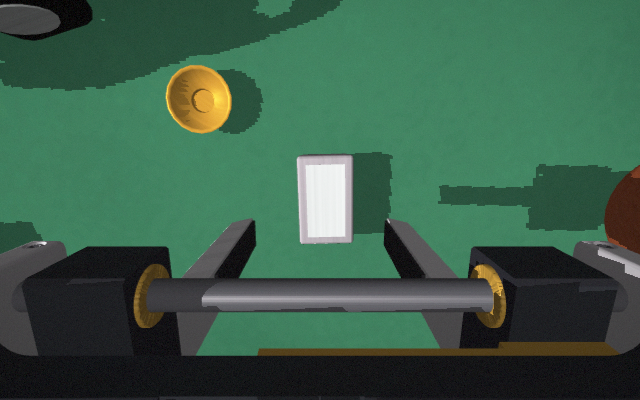

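Emit:
{"api": "servo_tool", "payload": {"targets": "0.85 0.008 0.005 0.1 0 0 0;0.85 0.008 0.005 0.2 0 0 0;0.85 0.008 0.005 0.3 0 0 -0.004;0.85 0.008 0.005 0.39 0 0 -0.004;0.85 0.008 0.005 0.44 0 0 -0.004;0.85 0.008 0.005 0.462 0 0 -0.004;0.85 0.008 0.005 0.462 0 0 -0.004;0.3 0.008 0.005 0.462 0 0 -0.004;0 0.008 0.005 0.462 0 0 -0.004;0 0.008 0.005 0.462 0 0 -0.004;0 0.008 0.005 0.462 0 0 -0.004;0 0.008 0.005 0.462 0 0 -0.004"}}

```text
time: 55.03
tool_pos: [0.4096, -0.2286, 0.0069]
ee_rot: [-3.139, -0.002, -1.762]
wrist_force: [0.9, 0.3, 2.1]
width: 0.0506
```

Emit:
{"api": "servo_tool", "payload": {"targets": "0 0 0 0 0 0 0;0 0 0 0 0 0 0"}}

```text
time: 55.2
tool_pos: [0.4096, -0.2286, 0.0069]
ee_rot: [-3.14, -0.002, -1.762]
wrist_force: [-1.4, -2.0, 4.1]
width: 0.051
```

Emit:
{"api": "servo_tool", "payload": {"targets": "0 0 0 -0.06 0 0 0;0 0 0 -0.15 0 0 0;0 0 0 -0.27 0 0 0;0 0 0 -0.4 0 0 0;0 0 0 -0.53 0 0 0;0 -0.06 0 -0.66 0 0 0;0 -0.16 0 -0.78 0 0 -0.01;0 -0.28 0 -0.9 0 0 -0.03;0 -0.4 0 -0.98 0 0 -0.05;0 -0.52 0 -1 0 0 -0.07;0 -0.64 0 -1 0 0 -0.0875;0 -0.7 0 -1 0 0 -0.0875"}}

```text
time: 56.2
tool_pos: [0.4423, -0.0522, 0.2558]
ee_rot: [-3.141, 0.003, -1.482]
wrist_force: [0.1, 0.8, -1.7]
width: 0.0509
```

Emit:
{"api": "servo_tool", "payload": {"targets": "0 -0.13 0 0 0 0 0;0 -0.26 0 0 0 0 0;0 -0.39 0 0 0 0 0;0 -0.52 0 0 0 0 0;0 -0.65 0 0 0 0 0;0 -0.78 0 0 0 0 0;0 -0.9 0 0 0 0 0;0 -0.98 0 0 0 0 0;0 -1 0 0 0 0 0;0 -1 0 0 0 0 0;0 -1 0 0 0 0 0"}}

```text
time: 57.12
tool_pos: [0.4209, 0.1931, 0.2549]
ee_rot: [3.14, -0.001, -1.487]
wrist_force: [0.4, 0.2, -2.2]
width: 0.0506
```

```bash
python3 -c "
from h import *
print(get_obs()['tool_pos'])
cmd([.4497,.3605,.275],.084-np.pi/2)"
```

```text
[0.4209474  0.19308403 0.25491769]
t 57.12 CMD -0.658 -0.171 -0.081 0.001 -0.000 0.000 |mm 171 deg 0
```

Emit:
{"api": "servo_tool", "payload": {"targets": "0 -0.06 -0.03 -0.04 0 0 0;0 -0.15 -0.06 -0.08 0 0 0;0 -0.26 -0.09 -0.08 0 0 0;0 -0.37 -0.12 -0.08 0 0 0;0 -0.47 -0.15 -0.08 0 0 0;0 -0.56 -0.171 -0.08 0 0 0;0 -0.62 -0.171 -0.08 0 0 0;0 -0.658 -0.171 -0.08 0 0 0;0 -0.658 -0.171 -0.08 0 0 0;0 -0.658 -0.171 -0.08 0 0 0;0 -0.658 -0.171 -0.08 0 0 0"}}

```text
time: 58.03
tool_pos: [0.4503, 0.3598, 0.276]
ee_rot: [-3.141, -0.001, -1.488]
wrist_force: [0.9, 0.4, -1.3]
width: 0.0512
```

```bash
python3 -c "
from h import *
save('wrist','w27')
cmd([.4499,.3605,.212],.084-np.pi/2)"
```

```text
t 58.08 CMD -0.003 0.002 0.257 -0.000 -0.000 -0.001 |mm 64 deg 0
```

View pics/w27.png

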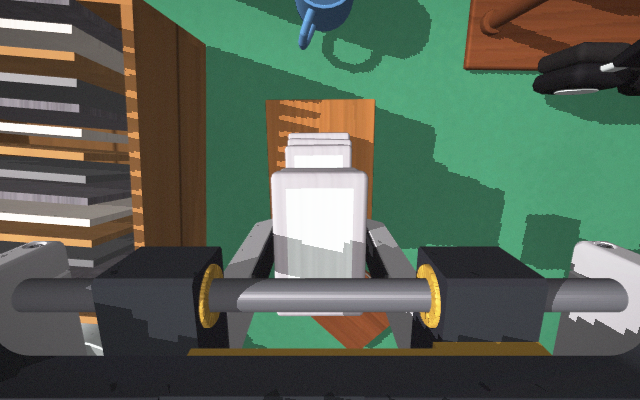

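Emit:
{"api": "servo_tool", "payload": {"targets": "0 -0.003 0 0.06 0 0 0;0 -0.003 0 0.12 0 0 0;0 -0.003 0 0.17 0 0 0;0 -0.003 0 0.21 0 0 0;0 -0.003 0 0.235 0 0 0;0 -0.003 0 0.25 0 0 0;0 -0.003 0 0.256 0 0 0;0 -0.003 0 0.256 0 0 0;0 -0.003 0 0.256 0 0 0"}}

```text
time: 58.83
tool_pos: [0.4504, 0.3619, 0.2124]
ee_rot: [-3.14, 0.001, -1.487]
wrist_force: [0.1, 1.1, -1.8]
width: 0.0506
```

Emit:
{"api": "servo_tool", "payload": {"targets": "0 0.006 0 0.006 0 0 0;0 0.006 0 0.01 0 0 0;0 0.006 0 0.012 0 0 0;0 0.006 0 0.012 0 0 0;0 0.006 0 0.012 0 0 0"}}

```text
time: 59.25
tool_pos: [0.4503, 0.3603, 0.209]
ee_rot: [-3.141, 0.0, -1.487]
wrist_force: [-0.6, 0.1, -0.3]
width: 0.0507
```

Emit:
{"api": "servo_tool", "payload": {"targets": "0.8 0 0 0 0 0 0;0.8 0 0 0 0 0 0;0.8 0 0 0 0 0 0;0.8 0 0 0 0 0 0;0.9 0 0 -0.1 0 0 0;1 0 0 -0.22 0 0 0;1 0 0 -0.36 0 0 0;1 0 0.1 -0.5 0 0 0;1 0 0.2 -0.64 0 0 0;1 0 0.3 -0.7 0 0 0;1 0 0.3 -0.7 0 0 0;1 0 0.3 -0.7 0 0 0"}}

```text
time: 60.25
tool_pos: [0.3751, 0.3543, 0.3865]
ee_rot: [-3.136, 0.003, -1.486]
wrist_force: [0.6, 0.1, -0.9]
width: 0.0938
```

```bash
python3 stk.py w28 .234; python3 -c "
from h import *
s=save('side','s28'); cv2.imwrite('pics/s28z.png',cv2.resize(s['image'][140:350,180:400],None,fx=2.8,fy=2.8,interpolation=cv2.INTER_CUBIC)[:,:,::-1]); save('top','t28')"
```

```text
[319. 116.] [0.4502 0.3628] yaw 0.1 0.0861 0.0467 err mm [-1.8  2.8]
```

View pics/w28.png

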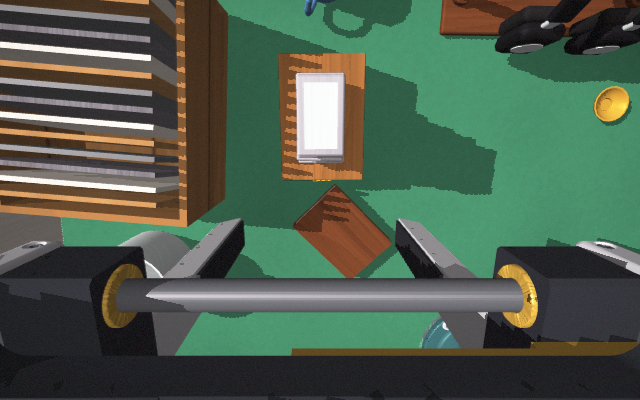

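View pics/s28z.png

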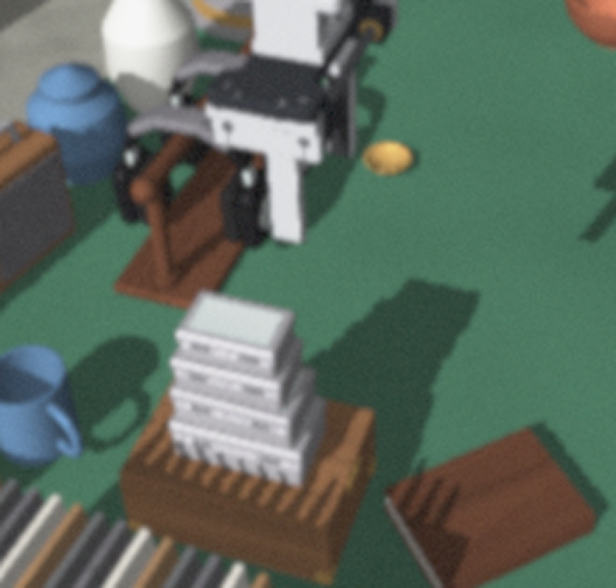

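Emit:
{"api": "servo_tool", "payload": {"targets": "1 0.1 0 -0.05 0 0 0;1 0.25 0 -0.1 0 0 0;1 0.41 0 -0.1 0 0 0;1 0.57 -0.05 -0.1 0 0 0;1 0.73 -0.1 -0.1 0 0 0;1 0.89 -0.2 -0.1 0 0 0;1 1 -0.3 -0.1 0 0 0;1 1 -0.4 -0.1 0 0 0;1 1 -0.4 -0.1 0 0 0;1 1 -0.4 -0.1 0 0 0"}}

```text
time: 61.23
tool_pos: [0.4972, 0.1121, 0.4048]
ee_rot: [3.134, -0.0, -1.49]
wrist_force: [-1.2, 0.1, -0.8]
width: 0.094
```

```bash
python3 -c "
from h import *
save('wrist','w29');s=save('side','s29'); cv2.imwrite('pics/s29z.png',cv2.resize(s['image'][120:330,180:400],None,fx=2.8,fy=2.8,interpolation=cv2.INTER_CUBIC)[:,:,::-1])"
```

```text
(no output)
```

View pics/w29.png

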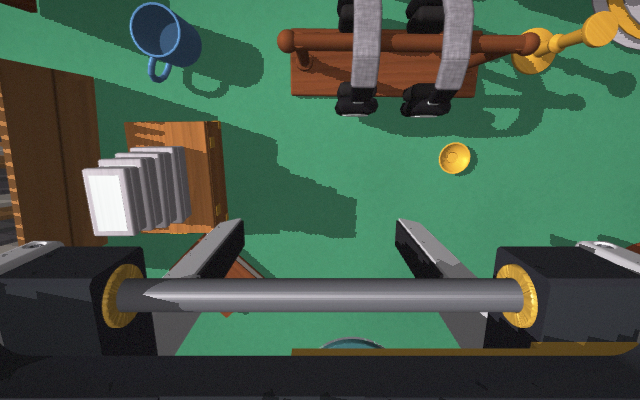

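View pics/s29z.png

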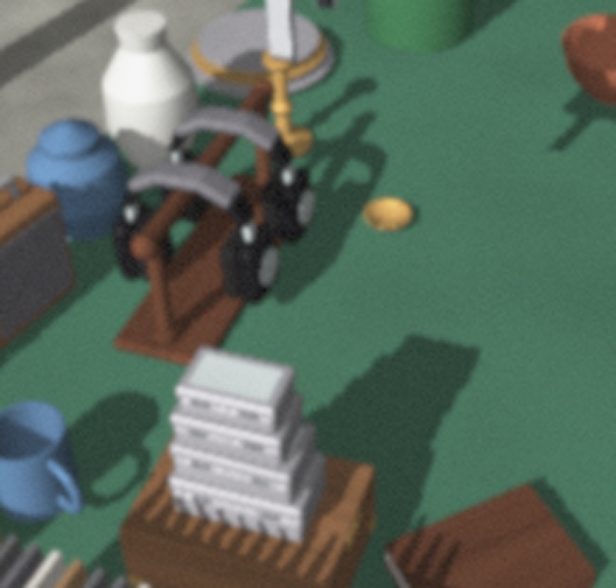

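```bash
python3 -c "
from h import *
robot.close_job(); print(get_obs()['time'])"
```

```text
the job is handed in; nothing more can be done
the job is handed in; nothing more can be done
```

The headphone corner is set up and I handed the job in at about 61 s. No verdict was reported, so the checks below are all I have.

- **Lid:** I pushed it shut with the closed fingers. They met the lid at 82 mm height, its shut height, with a press of about 13 N.
- **Headphones:** Both hang over the bar by their headbands, about 110 mm apart. In the last side view they look level and sit between the uprights, with the cups off the table. I judged this from the pictures and did not measure their final pose.
- **Tins:** All four were present and are stacked largest to smallest on the lid.
  - Each tin's centre measured about 2 to 4 mm from the lid's centre just after it was placed.
  - Their yaw measured 0.10 to 0.11 rad, against 0.082 to 0.089 rad for the case.
- **Other wares:** The dish, mug, book and candlestick look undisturbed in the last pictures. I did not measure them again.

No check failed. Repeat position measurements differed by up to 3 mm (about 5 mm for the smallest tin), and I saw nothing get knocked aside. The arm finished up and clear of everything.

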